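# Set out a board soldering place with a loaded module magazine

### The arm

A 6-joint arm with a two-finger parallel gripper is mounted at the origin on the work surface; the furniture and walls round the work are solid. World frame = base frame: x ahead of the robot, y to its left, z up, the work surface at z = 0. Lengths are in m, angles in rad, forces in N, time in s.
With the tool pointing down it reaches from about 0.35 to 0.725 m from the base axis. Payload 4.3 kg.
Tool frame: the origin (TCP) lies between the finger pads; the fingertips stand 17 mm ahead of it and the grasp point (between the pads) lies 2 mm behind it (robot.nose_length is the distance from the TCP to the fingertips, in m); y points along the fingers, z is the direction in which the jaws open and shut, and the axes are right-handed (so a half turn about y gives the same grasp; the last joint's range is limited). The gripper opens to 85 mm and grips with 20 to 120 N. Pads are 22 mm wide; open, the fingers measure 114 mm over their backs; the gripper's body (76 mm by 85 mm) begins 54 mm behind the grasp point. The pads swing forward as they close: fully open they stand 13 mm farther back than shut.
Start: joints at [1.103, 0.377, 0.081, 1.274, 0, 1.46], TCP at [0.201, 0.539, 0.248] pointing down, gripper open.
Joint ranges: [-2.72, 2.72], [-0.84, 1.66], [-1.02, 1.22], [-1.77, 2.12], [-1.37, 1.28], [-3.14, 3.14]. Speed limits (rad/s): [2.57, 2.57, 3.14, 3.14, 3.14, 3.14].

### API

Orientations are given as a unit quaternion [w, x, y, z].
In Python, from plant import robot, capture, ticket gives the robot as it stands.
- The arm moves only by the tool apply_moves, never from a script. Its argument "commands" is a list of rows, each an object of numbers: "wx", "wy", "wz": the turn, a rotation vector about the tool's x, y, z in rad; "dx", "dy", "dz": the shift along the tool's x, y, z in cm; "fingers": the finger opening in cm, from 0 to 8.54. In form: [{"wx": .., "wy": .., "wz": .., "dx": .., "dy": .., "dz": .., "fingers": ..}, ...]. A call has 1 to 5 rows; each row shifts and turns the commanded pose from where the row before left it, along the tool's axes as they then stand; what a row does not reach is not made up. A row lasts 1/8 s, in which the tool goes at most 62.5 mm and 10.7 degrees, less where a joint would pass 70% of its speed; a pose out of reach is approached as far as the arm can. A call with a gripper value outside its range is refused whole. The fingers move at their own pace and stop on an object; "squeeze" is the grip in N (left out, the last holds). Time passes only in rows, so rows that do not move let the fingers close. It gives the time, the measured TCP pose, the force and the opening at its end, in the units of the state.
- robot.get_state(): the state, without advancing time (a new reading comes with each control period).
- capture(name): name is "side" or "top"; returns a dict with "color" (480x640x3 uint8, red, green, blue), "z_map" (480x640 float32, m along the optical axis (not along the pixel's ray), 0 where there is no reading), "vertical_fov" (degrees; the focal length in pixels is half the picture's height over the tangent of half this angle, whatever the lens; pixels are square), "cx", "cy" (the principal point, pixels), "R" (3x3) and "t" (3): a world point X has camera coordinates R X + t. Camera axes: x right, y down, z forward; pixel columns grow to the right and rows downward; lengths in m; the calibration is good to about 2 mm. A picture is of the moment at which its call begins.
- ticket.finish_job(): hands the job in, once; it reports no verdict.
The state is a dict: "t": time; "qpos": joint angles; "joint_velocities": joint speeds; "effort": joint torques, N m; "eef_pos": TCP position; "tool_rot": TCP orientation; "wrist_force": force on the tool from outside, world axes, zero at the start; "wrist_torque": the same for the moment, N m; "finger_gap": finger opening in m.
Only numpy, scipy, OpenCV 4.12 (cv2) and the standard library are available. Lean on these libraries where they do the work, as an engineer would, in place of code of your own. Each camera call takes 0.05 s, during which the arm holds its last target.

### The job

Set out the soldering place: load the magazine with the orange module at the bottom, to come out first, and the blue module on top of it. Stand the solder spool upright to the left of the magazine (the left side seen from the robot), straight out from that side with the centres 11 cm apart, and lay the green terminal block, right side up, midway between the centres of magazine and spool. Leave the tape roll and the marker where they are.

Things in the scene. Friction and masses are not known exactly. Their poses are not given: they have to be found in the camera images.
- magazine: Fixed magazine of bright sheet metal on a dark 64 x 74 mm base, 48 mm tall. Origin: centre of its underside, on the mat; z up; -x is its front, facing roughly the robot (yaw -0.45 to -0.1); +y is its left as the robot sees it. Modules lie in it flat, one on the other. Solid walls at +y and -y, to 40 mm above the origin, then flaring out 5 mm up to 48 mm.
- shaft_floor (a point): Centre of the raised floor in the magazine's open-topped shaft, 10 mm above its origin, same axes. Shaft 40 mm (x) by 54 mm (y) inside. Front and back are open over the middle 40 mm of y (only 7 mm lips at the four corners), so fingers holding a module by its long sides pass down outside; the base there is 6 mm below this floor.
- module_orange: Orange power module, a flat block 36 mm (its x) by 50 mm (its y) by 16 mm high with a metal underside and a white patch on top, 0.06 to 0.11 kg. Origin: centre of its underside; z up. Either way round fits the magazine, its y along the magazine's y. Loose on the mat.
- module_blue: Blue power module, the same shape and size as the orange one: 36 mm (x) by 50 mm (y) by 16 mm, origin at the centre of its underside, z up, 0.06 to 0.11 kg. Loose on the mat.
- spool_mid (a point): Centre of the underside of the solder spool: white wire on a black reel that stands upright with its axis vertical, black flanges 59 mm across at top and bottom, 41 mm high; 0.22 kg; z up. It may be gripped by the flanges from any side; a thin wire end sticks out a little to its +y.
- spool: The solder spool itself; its origin lies at the underside, 6.5 mm to -y (own frame) of the reel's axis.
- terminal: Green terminal block, 12 mm (its x) by 30 mm (its y) by 11 mm high, 15 g. Origin: centre of its underside; z up. Loose on the mat.
- tape: Bystander, to be left alone: roll of light blue tape, 100 mm across, 19 mm high, lying flat. Origin: centre of its underside. On the bare near bench, z = 0. All the other things stand on bench mats whose top is at z = 0.003.
- marker: Bystander, to be left alone: white felt marker with a blue cap, 12 x 130 x 13 mm, lying along its own y. Origin: centre of its underside.
Things that resemble listed ones, but are neither listed nor needed, are in the scene too. There is more than one size of the module_blue; the job needs the larger. There is more than one size of the module_orange; the job needs the larger.

How it is judged:
At the end, for the whole second after the job is handed in: Orange module flat at the bottom of the magazine, blue flat on it (within 6 mm, heights within 4 mm); spool upright on the mat, 110 mm (+-17) to the magazine's left, terminal block flat 55 mm (+-14) to its left, both within 20 mm of level with it; all at rest (x of module_orange in the frame of magazine between -0.006 and 0.006 m and y of module_orange in the frame of magazine between -0.006 and 0.006 m and z of module_orange in the frame of magazine between 0.006 and 0.014 m and angle between each of module_orange, module_blue, spool, terminal's own z axis and vertical below 0.12 rad and x of module_blue in the frame of magazine between -0.006 and 0.006 m and y of module_blue in the frame of magazine between -0.006 and 0.006 m and z of module_blue in the frame of magazine between 0.022 and 0.03 m and x of spool_mid in the frame of magazine between -0.02 and 0.02 m and y of spool_mid in the frame of magazine between 0.093 and 0.127 m and height (world z) of each of spool_mid, terminal below 0.008 m and x of terminal in the frame of magazine between -0.02 and 0.02 m and y of terminal in the frame of magazine between 0.041 and 0.069 m and linear speed of each of module_orange, module_blue, spool, terminal below 0.02 m/s); the robot touches nothing.
It fails at once if the tape roll is moved by more than 3 cm (distance of tape from where it was at the start of the episode above 0.03 m).
It fails at once if the marker is moved by more than 3 cm (distance of marker from where it was at the start of the episode above 0.03 m).
It also fails if it takes over 96 s, if anything falls off the work surface, if the arm or the gripper's body presses on something with over 40 N, if the wrist force passes 120 N, or if a joint passes its speed limit or range.

## Working session

There is one attempt and no reset: what is moved stays moved. The work goes in short steps, Python scripts to look and compute and a tool call to move; the robot and the scene stay as the last step left them, time stands still between calls to the robot, and variables do not carry over. Pictures are saved under pics/ and viewed, and the job is handed in when it is done.

Besides the shell and the picture viewer there is one more tool, called after ">>>" by a JSON object that holds its "op" and its "data". apply_moves: Moves the arm, as the interface text tells. Its arguments: {"type":"object","properties":{"commands":{"type":"array"},"squeeze":{"type":"number"}},"required":["commands"]}

```bash
ls; mkdir -p pics
python3 - <<'E'
from plant import robot, capture, ticket
import cv2,numpy as np
print(robot.get_state())
for n in("top","side"):
    c=capture(n); cv2.imwrite(f"pics/{n}0.png",c["color"][:,:,::-1]); np.savez(f"{n}0.npz",**c)
    print(n,c["vertical_fov"],c["cx"],c["cy"],c["R"],c["t"], c["z_map"].min(),c["z_map"].max())
E
```

```text
pics
{'t': 0.0, 'qpos': array([1.10269780e+00, 3.78048226e-01, 7.95878362e-02, 1.27441514e+00,
       1.32760303e-05, 1.46052531e+00]), 'joint_velocities': array([ 0.00034141, -0.00205612,  0.00225247, -0.00031067, -0.00023445,
       -0.00035913]), 'effort': array([-3.71258338e-04, -4.63603878e+01,  2.69876772e+01,  2.09210295e-02,
       -2.46751088e-04, -1.42653755e-08]), 'eef_pos': array([0.20106989, 0.53800875, 0.24735459]), 'tool_rot': array([-0.69511602,  0.69652252, -0.12605134,  0.12562307]), 'wrist_force': array([ 0.14981234,  0.15093903, -0.56797591]), 'wrist_torque': array([-0.04161941, -0.00995172,  0.00191187]), 'finger_gap': 0.08553119745034764}
top 43.48596578885069 318.8063262741409 235.3745907167735 [[-0.02391179 -0.99956016  0.01754201]
 [-0.99325303  0.02176187 -0.11390711]
 [ 0.11347526 -0.02014738 -0.99333652]] [-0.01518901  0.54055488  1.08892428] 0.0 2.1483314
side 53.310020530653475 319.5397005063698 242.3016241793834 [[ 0.99796107 -0.06182073 -0.01587132]
 [-0.04490783 -0.50341084 -0.86287937]
 [ 0.04535404  0.86183277 -0.50516066]] [-0.53837709  0.05515776  1.11406645] 0.0 3.4955187
```

View pics/top0.png

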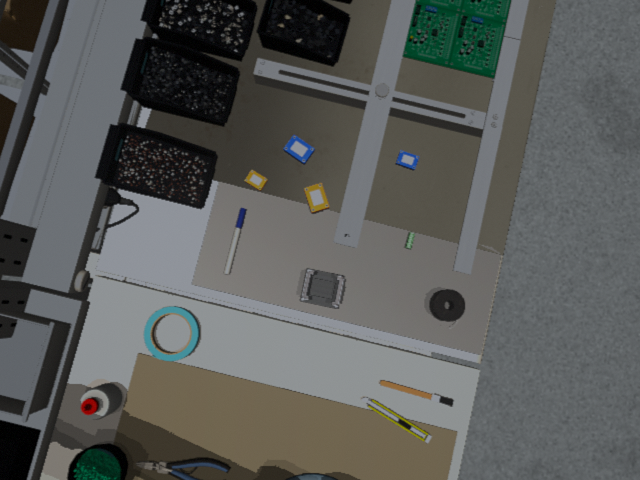

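View pics/side0.png

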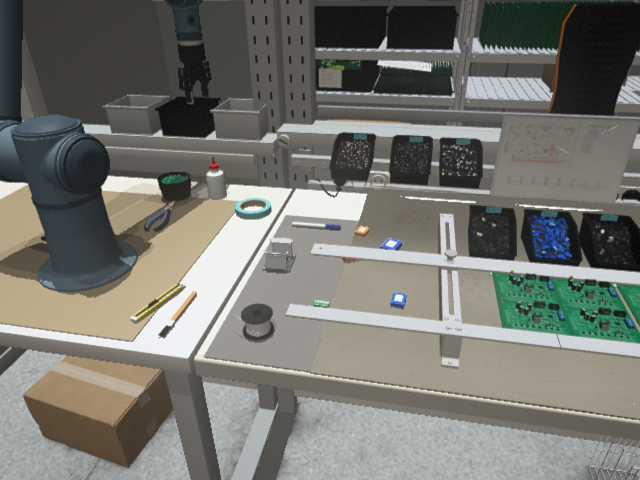

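The top view (image up = world +x, right = −y) shows the magazine at (323,288), large orange at (317,197), large blue at (299,149), terminal at (410,240) and spool at (447,305). The marker is at (235,240) and the tape at (172,333). Grey bars run over the field, so I'll measure their heights and the object poses.

```bash
cat > h.py <<'E'
import numpy as np,cv2
def load(n): return dict(np.load(n))
def cam(c):
    f=240/np.tan(np.radians(float(c["vertical_fov"]))/2)
    return f,float(c["cx"]),float(c["cy"]),c["R"],c["t"]
def cloud(c):
    f,cx,cy,R,t=cam(c); v,u=np.mgrid[0:480,0:640]; z=c["z_map"]
    P=np.stack([(u-cx)/f*z,(v-cy)/f*z,z],-1)
    return (P-t)@R   # R^T (P-t)
def ray(c,uv,h):
    f,cx,cy,R,t=cam(c); uv=np.atleast_2d(uv).astype(float)
    d=np.stack([(uv[:,0]-cx)/f,(uv[:,1]-cy)/f,np.ones(len(uv))],-1)@R
    o=-R.T@t
    return o+d*((h-o[2])/d[:,2])[:,None]
def proj(c,X):
    f,cx,cy,R,t=cam(c); p=np.atleast_2d(X)@R.T+t
    return np.stack([f*p[:,0]/p[:,2]+cx,f*p[:,1]/p[:,2]+cy],-1)
E
python3 - <<'E'
from h import *
c=load("top0.npz"); s=load("side0.npz"); P=cloud(c); Q=cloud(s)
for n,p in dict(bar1=(350,230),bar1b=(365,160),cross=(290,75),cross2=(440,108),piv=(381,90),bar2=(468,260),bar2b=(485,150),mat=(280,240),brown=(320,130),magmid=(323,288),bin=(210,190),white=(140,240),spool=(436,305),tape=(172,308)).items():
    print(n,P[p[1],p[0]].round(3))
print("side")
for n,p in dict(b1=(330,250),b2=(310,313),vert=(446,230)).items(): print(n,Q[p[1],p[0]].round(3))
img=c["color"]; 
z=P[...,2]; z=np.where(c["z_map"]>0,z,0)
hm=np.clip(z/0.15,0,1)*255
a=cv2.applyColorMap(hm.astype(np.uint8),cv2.COLORMAP_JET)
cv2.imwrite("pics/hm.png",a)
cv2.imwrite("pics/crop.png",cv2.resize(img[130:330,190:490,::-1],None,fx=2.6,fy=2.6,interpolation=cv2.INTER_CUBIC))
E
```

```text
bar1 [ 0.545 -0.084  0.062]
bar1b [ 0.673 -0.115  0.065]
cross [0.858 0.021 0.012]
cross2 [ 0.774 -0.261  0.049]
piv [ 0.8   -0.147  0.081]
bar2 [ 0.486 -0.295  0.066]
bar2b [ 0.688 -0.337  0.065]
mat [0.536 0.046 0.004]
brown [ 0.749 -0.035  0.004]
magmid [ 0.443 -0.034  0.008]
bin [ 0.636  0.179 -0.001]
white [0.542 0.312 0.   ]
spool [ 0.406 -0.238  0.045]
tape [0.412 0.246 0.021]
side
b1 [ 0.558 -0.086  0.066]
b2 [ 0.505 -0.297  0.066]
vert [0.864 0.071 0.014]
```

View pics/hm.png

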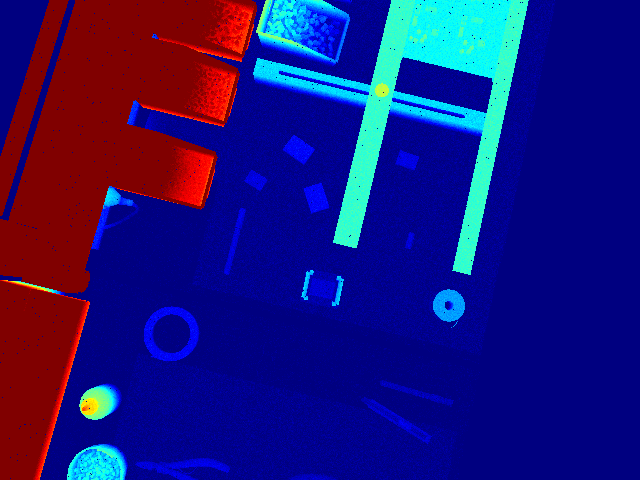

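View pics/crop.png

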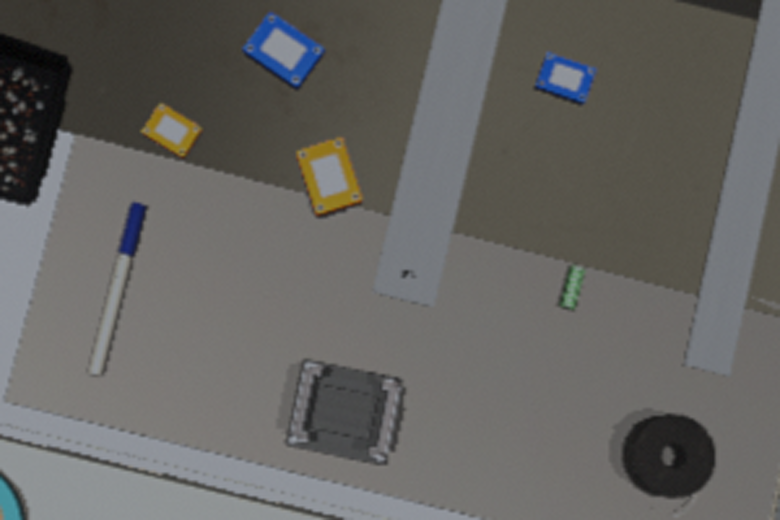

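The bars' tops are at about 66 mm, clear of the objects. Next I'll measure the poses.

```bash
cat > meas.py <<'E'
from h import *
def rect(c,mask,h,name,vis=None):
    out=[]
    cs,_=cv2.findContours(mask.astype(np.uint8),cv2.RETR_EXTERNAL,cv2.CHAIN_APPROX_NONE)
    for k in cs:
        if cv2.contourArea(k)<40: continue
        k=cv2.convexHull(k)
        W=ray(c,k[:,0,:],h)[:,:2]
        (x,y),(a,b),_=r=cv2.minAreaRect((W*1000).astype(np.float32))
        B=cv2.boxPoints(r); e=[B[1]-B[0],B[2]-B[1]]; e=max(e,key=np.linalg.norm)
        ang=np.arctan2(e[1],e[0])
        out.append((x/1000,y/1000,max(a,b),min(a,b),(np.degrees(ang)+90)%180-90))
        print(name,"xy %.4f %.4f  long %.1f short %.1f longaxis deg %.1f"%out[-1], "px",k[:,0].mean(0).round())
    return out
def masks(c):
    hsv=cv2.cvtColor(c["color"],cv2.COLOR_RGB2HSV).astype(int); H,S,V=hsv[...,0],hsv[...,1],hsv[...,2]
    return H,S,V
E
python3 - <<'E'
from meas import *
for n in("top0","side0"):
    c=load(n+".npz"); H,S,V=masks(c); print(n)
    roi=np.zeros((480,640),bool)
    if n=="top0": roi[120:330,190:490]=1
    else: roi[210:345,230:440]=1
    k=np.ones((5,5),np.uint8)
    f=lambda m:cv2.morphologyEx((m&roi).astype(np.uint8),cv2.MORPH_CLOSE,k)
    rect(c,f((H<25)&(S>150)&(V>90)),.019,"orange")
    rect(c,f((H>100)&(H<125)&(S>150)&(V>100)),.019,"blue")
    rect(c,f((H>45)&(H<85)&(S>60)&(V>60)),.014,"green")
    P=cloud(c)
    if n=="top0":
        rect(c,f((V<62)&(P[...,2]>.03)),.044,"spool")
        m=f((P[...,2]>.03)&(P[...,2]<.056)); m[:,350:]=0; m[:262]=0
        ys,xs=np.nonzero(m); 
        rect(c,cv2.morphologyEx(m,cv2.MORPH_CLOSE,np.ones((45,45),np.uint8)),.051,"magtop")
    # spool and magazine from cloud
    d=(P[...,2]>.038)&(P[...,2]<.052)&(c["z_map"]>0)
    q=P[d]; q=q[(abs(q[:,0]-.41)<.06)&(abs(q[:,1]+.255)<.06)]
    if len(q): print("spool cloud",q.mean(0),q.min(0),q.max(0),cv2.minEnclosingCircle((q[:,:2]*1000).astype(np.float32)),len(q))
    q=P[(P[...,2]>.042)&(P[...,2]<.058)&(c["z_map"]>0)]; q=q[(abs(q[:,0]-.44)<.06)&(abs(q[:,1]+.034)<.06)]
    r=cv2.minAreaRect((q[:,:2]*1000).astype(np.float32)); print("mag cloud",q.mean(0),r,len(q))
E
```

```text
top0
orange xy 0.6140 -0.0245  long 49.2 short 34.9 longaxis deg 17.0 px [317. 197.]
orange xy 0.6502 0.0895  long 36.6 short 26.0 longaxis deg 56.1 px [256. 180.]
blue xy 0.6841 -0.2005  long 37.5 short 26.1 longaxis deg 70.0 px [407. 159.]
blue xy 0.7091 0.0069  long 49.1 short 34.8 longaxis deg 53.5 px [299. 149.]
green xy 0.5285 -0.1996  long 28.3 short 10.1 longaxis deg -16.3 px [409. 241.]
spool xy 0.4066 -0.2606  long 56.7 short 56.3 longaxis deg 87.4 px [450. 303.]
spool xy 0.6557 0.1837  long 123.1 short 50.1 longaxis deg 0.0 px [204. 176.]
spool xy 0.7428 -0.2910  long 102.3 short 13.1 longaxis deg 71.4 px [462. 126.]
spool xy 0.7549 0.1706  long 58.0 short 11.6 longaxis deg 88.9 px [218. 123.]
magtop xy 0.4427 -0.0309  long 68.9 short 54.2 longaxis deg 76.6 px [324. 287.]
spool cloud [ 0.40528762 -0.26111615  0.04226655] [ 0.36584065 -0.28971335  0.03811035] [ 0.43490019 -0.23167502  0.04904306] ((400.37042236328125, -262.05706787109375), 34.59135818481445) 746
mag cloud [ 0.44246311 -0.03124982  0.0474397 ] ((442.6966552734375, -30.957775115966797), (68.90657043457031, 54.19727325439453), 76.72257995605469) 244
side0
blue xy 0.7112 0.0062  long 47.0 short 32.9 longaxis deg 53.0 px [391. 243.]
spool cloud [ 0.4065913  -0.26298407  0.04349598] [ 0.37016237 -0.29163829  0.03807568] [ 0.43582929 -0.23244027  0.0464921 ] ((402.81964111328125, -262.154541015625), 33.42622756958008) 504
mag cloud [ 0.44481632 -0.02778988  0.04719501] ((443.9665832519531, -31.725234985351562), (75.45552062988281, 54.31383514404297), 77.58863830566406) 183
```

Run:
```python
from h import *
c=load("top0.npz"); s=load("side0.npz")
cv2.imwrite("pics/mag_top.png",cv2.resize(c["color"][255:320,285:365,::-1],None,fx=9,fy=9,interpolation=cv2.INTER_CUBIC))
cv2.imwrite("pics/mag_side.png",cv2.resize(s["color"][225:345,230:340,::-1],None,fx=5,fy=5,interpolation=cv2.INTER_CUBIC))
```

```text
(no output)
```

View pics/mag_top.png

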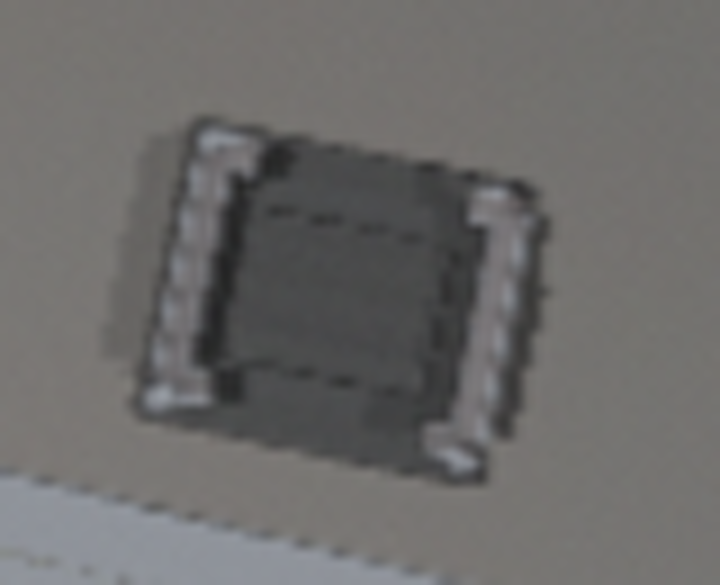

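View pics/mag_side.png

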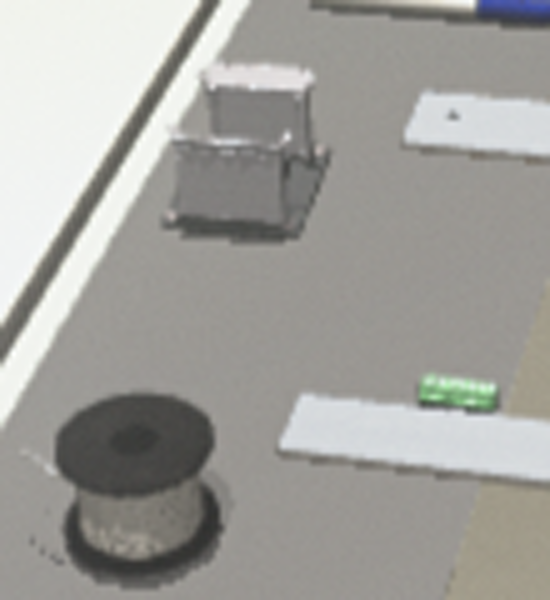

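```bash
cat >> h.py <<'E'
def Rm(q):
    from scipy.spatial.transform import Rotation as R
    return R.from_quat([q[1],q[2],q[3],q[0]]).as_matrix()
def goto(st,xyz,jaw_deg):
    """TCP target and jaw line direction; prints turn about tool y and shift (cm) in axes now and after turning"""
    M=Rm(st["tool_rot"]); p=st["eef_pos"]
    z=M[:,2]; cur=np.degrees(np.arctan2(z[1],z[0]))
    d=(jaw_deg-cur+90)%180-90
    # down-pointing tool y: +wy turns clockwise seen from above
    wy=-np.radians(d)
    from scipy.spatial.transform import Rotation as R
    M2=M@R.from_rotvec([0,wy,0]).as_matrix()
    D=np.array(xyz)-p
    print("TCP",p.round(4),"jaw",round(cur,1),"tilt",(M[:,1]).round(3),"q6",st["qpos"][5].round(2),"gap",round(st["finger_gap"],4),"F",st["wrist_force"].round(1),"t",round(st["t"],2))
    print("wy",wy.round(3)," D now(cm)",(M.T@D*100).round(2)," after turn",(M2.T@D*100).round(2))
E
python3 - <<'E'
from h import *
from plant import robot
c=load("top0.npz");P=cloud(c);s=load("side0.npz")
for p in [(160,170),(185,80),(95,400),(30,340),(95,465),(40,260),(130,230),(120,200),(215,200)]: print(p,P[p[1],p[0]].round(3))
Q=cloud(s)
for p in [(355,150),(215,170),(174,180),(190,110),(285,160)]: print("s",p,Q[p[1],p[0]].round(3))
st=robot.get_state(); print(Rm(st["tool_rot"]).round(3))
goto(st,(0.614,-0.0245,0.12),17+90)
E
```

```text
(160, 170) [0.641 0.237 0.156]
(185, 80) [0.795 0.195 0.159]
(95, 400) [0.26 0.36 0.09]
(30, 340) [0.367 0.44  0.161]
(95, 465) [0.145 0.37  0.055]
(40, 260) [0.492 0.415 0.19 ]
(130, 230) [ 0.562  0.331 -0.   ]
(120, 200) [0.615 0.342 0.027]
(215, 200) [0.616 0.169 0.002]
s (355, 150) [0.653 0.256 0.167]
s (215, 170) [0.258 0.358 0.085]
s (174, 180) [0.137 0.352 0.062]
s (190, 110) [0.199 0.426 0.243]
s (285, 160) [0.46  0.478 0.063]
[[ 0.937 -0.001  0.35 ]
 [-0.35  -0.002  0.937]
 [-0.    -1.    -0.002]]
TCP [0.2011 0.5381 0.2475] jaw 69.5 tilt [-0.001 -0.002 -1.   ] q6 1.46 gap 0.0855 F [ 0.7  0.2 -0. ] t 0.1
wy -0.655  D now(cm) [ 58.38  12.8  -38.21]  after turn [ 23.05  12.8  -65.86]
```

>>> {"op": "apply_moves", "data": {"commands": [{"dx": 3.65,"dz": -3.53},{"dx": 3.65,"dz": -3.53},{"dx": 3.65,"dz": -3.53},{"dx": 3.65,"dz": -3.53},{"dx": 3.65,"dz": -3.53}], "squeeze": 40}}

```text
validation failed for argument at $.co...
```

>>> {"op": "apply_moves", "data": {"commands": [{"dx": 3.65,"dz": -3.53},{"dx": 3.65,"dz": -3.53},{"dx": 3.65,"dz": -3.53},{"dx": 3.65,"dz": -3.53},{"wy": -0.164,"dx": 3.65,"dz": -3.53}]}}

```text
validation failed for argument at $.co...
```

Run:
```python
from h import *
from plant import robot
goto(robot.get_state(),(0.614,-0.0245,0.12),17+90)
```

```text
TCP [0.2011 0.5381 0.2475] jaw 69.5 tilt [-0.001 -0.002 -1.   ] q6 1.46 gap 0.0855 F [ 0.7  0.2 -0. ] t 0.1
wy -0.655  D now(cm) [ 58.38  12.8  -38.21]  after turn [ 23.05  12.8  -65.86]
```

>>> {"op": "apply_moves", "data": {"commands": [{"wx": 0,"wy": 0,"wz": 0,"dx": 3.65,"dy": 0,"dz": -3.53,"fingers": 8.5},{"wx": 0,"wy": 0,"wz": 0,"dx": 3.65,"dy": 0,"dz": -3.53,"fingers": 8.5},{"wx": 0,"wy": 0,"wz": 0,"dx": 3.65,"dy": 0,"dz": -3.53,"fingers": 8.5},{"wx": 0,"wy": 0,"wz": 0,"dx": 3.65,"dy": 0,"dz": -3.53,"fingers": 8.5},{"wx": 0,"wy": 0,"wz": 0,"dx": 3.65,"dy": 0,"dz": -3.53,"fingers": 8.5}], "squeeze": 40}}

```text
t: 0.72
eef_pos: [0.3111, 0.3101, 0.2486]
tool_rot: [0.697, -0.694, 0.125, -0.125]
wrist_force: [0.2, -0.2, -0.0]
finger_gap: 0.0851
```

>>> {"op": "apply_moves", "data": {"commands": [{"wx": 0,"wy": 0,"wz": 0,"dx": 3.65,"dy": 0,"dz": -3.53,"fingers": 6},{"wx": 0,"wy": 0,"wz": 0,"dx": 3.65,"dy": 0,"dz": -3.53,"fingers": 6},{"wx": 0,"wy": 0,"wz": 0,"dx": 3.65,"dy": 0,"dz": -3.53,"fingers": 6},{"wx": 0,"wy": 0,"wz": 0,"dx": 3.65,"dy": 0,"dz": -3.53,"fingers": 6},{"wx": 0,"wy": -0.165,"wz": 0,"dx": 3.65,"dy": 0,"dz": -3.53,"fingers": 6}]}}

```text
t: 1.35
eef_pos: [0.4195, 0.0793, 0.2481]
tool_rot: [0.704, -0.704, 0.068, -0.067]
wrist_force: [0.2, 0.7, -0.4]
finger_gap: 0.0603
```

>>> {"op": "apply_moves", "data": {"commands": [{"wx": 0,"wy": -0.165,"wz": 0,"dx": 0,"dy": 1,"dz": 0,"fingers": 6},{"wx": 0,"wy": -0.165,"wz": 0,"dx": 0,"dy": 1,"dz": 0,"fingers": 6},{"wx": 0,"wy": -0.16,"wz": 0,"dx": 0,"dy": 1,"dz": 0,"fingers": 6}]}}

```text
t: 1.72
eef_pos: [0.419, 0.0806, 0.2176]
tool_rot: [0.699, -0.699, -0.105, 0.106]
wrist_force: [-0.2, 0.2, 0.5]
finger_gap: 0.06
```

Run:
```python
from h import *
from plant import robot
goto(robot.get_state(),(0.614,-0.0245,0.12),17+90)
```

```text
TCP [0.419  0.0806 0.2176] jaw 107.1 tilt [-0.001  0.    -1.   ] q6 -0.26 gap 0.06 F [-0.2  0.2  0.5] t 1.73
wy 0.002  D now(cm) [ 15.55   9.74 -15.79]  after turn [ 15.58   9.74 -15.76]
```

>>> {"op": "apply_moves", "data": {"commands": [{"wx": 0,"wy": 0,"wz": 0,"dx": 3.9,"dy": 2.4,"dz": -3.94,"fingers": 6},{"wx": 0,"wy": 0,"wz": 0,"dx": 3.9,"dy": 2.4,"dz": -3.94,"fingers": 6},{"wx": 0,"wy": 0,"wz": 0,"dx": 3.9,"dy": 2.4,"dz": -3.94,"fingers": 6},{"wx": 0,"wy": 0,"wz": 0,"dx": 3.9,"dy": 2.4,"dz": -3.94,"fingers": 6},{"wx": 0,"wy": 0,"wz": 0,"dx": 0,"dy": 0,"dz": 0,"fingers": 6}]}}

```text
t: 2.35
eef_pos: [0.615, -0.0265, 0.1176]
tool_rot: [0.7, -0.699, -0.101, 0.105]
wrist_force: [-1.0, -0.1, 0.1]
finger_gap: 0.06
```

Run:
```python
from h import *
from plant import robot,capture
goto(robot.get_state(),(0.614,-0.0245,0.024),17+90); print(robot.nose_length)
c=capture("top"); cv2.imwrite("pics/t1.png",c["color"][100:300,200:440,::-1].repeat(3,0).repeat(3,1))
```

```text
TCP [ 0.615  -0.0265  0.1176] jaw 106.7 tilt [-0.005  0.001 -1.   ] q6 -0.44 gap 0.06 F [-1.  -0.1  0.1] t 2.35
wy -0.005  D now(cm) [0.01 9.36 0.2 ]  after turn [0.01 9.36 0.2 ]
0.017
```

View pics/t1.png

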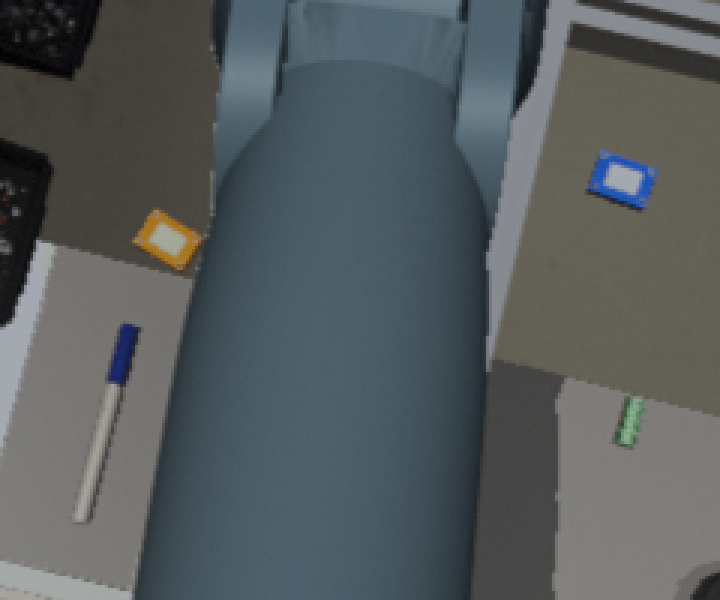

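The top view is blocked by the arm over (300,300), so I'll descend on the measured pose and check from the side after the grasp.

>>> {"op": "apply_moves", "data": {"commands": [{"wx": 0,"wy": 0,"wz": 0,"dx": 0,"dy": 4.7,"dz": 0.1,"fingers": 6},{"wx": 0,"wy": 0,"wz": 0,"dx": 0,"dy": 3.2,"dz": 0.1,"fingers": 6},{"wx": 0,"wy": 0,"wz": 0,"dx": 0,"dy": 1.5,"dz": 0,"fingers": 6},{"wx": 0,"wy": 0,"wz": 0,"dx": 0,"dy": 0,"dz": 0,"fingers": 6}]}}

```text
t: 2.9
eef_pos: [0.6127, -0.0221, 0.0284]
tool_rot: [0.7, -0.699, -0.104, 0.104]
wrist_force: [-0.8, -0.2, 0.7]
finger_gap: 0.0599
```

Run:
```python
from h import *
from plant import robot,capture
goto(robot.get_state(),(0.614,-0.0245,0.024),17+90)
c=capture("side"); cv2.imwrite("pics/s1.png",c["color"][170:330,260:480,::-1].repeat(3,0).repeat(3,1))
```

```text
TCP [ 0.6127 -0.0221  0.0284] jaw 106.9 tilt [-0.001  0.    -1.   ] q6 -0.43 gap 0.0599 F [-0.8 -0.2  0.7] t 2.9
wy -0.002  D now(cm) [ 0.06  0.44 -0.27]  after turn [ 0.06  0.44 -0.27]
```

View pics/s1.png

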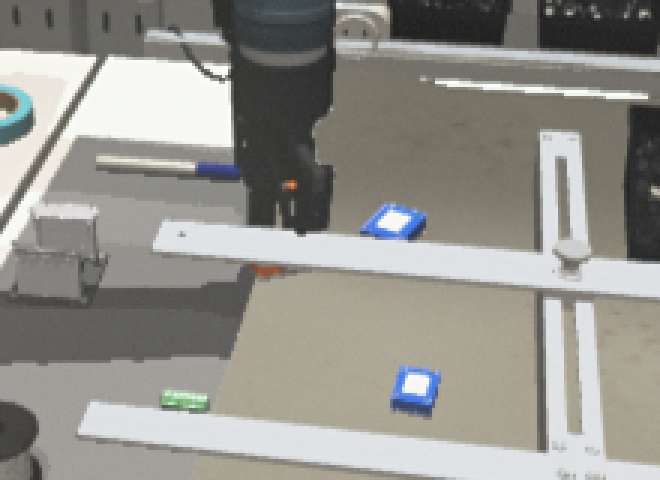

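The side view shows the fingers around the orange module at about (290,185)–(265,270), with a bar partly hiding it. I'll lower a little and close.

>>> {"op": "apply_moves", "data": {"commands": [{"wx": 0,"wy": 0,"wz": 0,"dx": 0,"dy": 0.4,"dz": -0.2,"fingers": 6},{"wx": 0,"wy": 0,"wz": 0,"dx": 0,"dy": 0,"dz": 0,"fingers": 3},{"wx": 0,"wy": 0,"wz": 0,"dx": 0,"dy": 0,"dz": 0,"fingers": 3},{"wx": 0,"wy": 0,"wz": 0,"dx": 0,"dy": 0,"dz": 0,"fingers": 3},{"wx": 0,"wy": 0,"wz": 0,"dx": 0,"dy": 0,"dz": 0,"fingers": 3}]}}

```text
t: 3.58
eef_pos: [0.6153, -0.0247, 0.0253]
tool_rot: [-0.699, 0.7, 0.104, -0.103]
wrist_force: [-1.2, 0.1, 5.2]
finger_gap: 0.0351
```

Run:
```python
from h import *
from plant import robot,capture
goto(robot.get_state(),(0.614,-0.0245,0.024),17+90)
goto(robot.get_state(),(0.614,-0.0245,0.024),17+90)
```

```text
TCP [ 0.6153 -0.0247  0.0253] jaw 106.9 tilt [ 0.002 -0.    -1.   ] q6 -0.44 gap 0.0351 F [-1.2  0.1  5.2] t 3.58
wy -0.002  D now(cm) [-0.12  0.13  0.06]  after turn [-0.11  0.13  0.06]
TCP [ 0.6153 -0.0247  0.0253] jaw 106.9 tilt [ 0.002 -0.    -1.   ] q6 -0.44 gap 0.0351 F [-1.2  0.1  5.2] t 3.58
wy -0.002  D now(cm) [-0.12  0.13  0.06]  after turn [-0.11  0.13  0.06]
```

Gripped at 35 mm. Now I'll lift, turn the jaws to the magazine's x, and move over it.

>>> {"op": "apply_moves", "data": {"commands": [{"wx": 0,"wy": 0,"wz": 0,"dx": 0,"dy": -3,"dz": 0,"fingers": 3},{"wx": 0,"wy": 0,"wz": 0,"dx": 0,"dy": -5,"dz": 0,"fingers": 3},{"wx": 0,"wy": -0.17,"wz": 0,"dx": 0,"dy": -2,"dz": 0,"fingers": 3},{"wx": 0,"wy": -0.17,"wz": 0,"dx": 0,"dy": 0,"dz": 0,"fingers": 3},{"wx": 0,"wy": -0.17,"wz": 0,"dx": 0,"dy": 0,"dz": 0,"fingers": 3}]}}

```text
t: 4.2
eef_pos: [0.6142, -0.0246, 0.1244]
tool_rot: [0.65, -0.65, -0.279, 0.279]
wrist_force: [0.4, -0.4, -0.9]
finger_gap: 0.0348
```

>>> {"op": "apply_moves", "data": {"commands": [{"wx": 0,"wy": -0.17,"wz": 0,"dx": 0,"dy": 0,"dz": 0,"fingers": 3},{"wx": 0,"wy": -0.17,"wz": 0,"dx": 0,"dy": 0,"dz": 0,"fingers": 3},{"wx": 0,"wy": -0.17,"wz": 0,"dx": 0,"dy": 0,"dz": 0,"fingers": 3},{"wx": 0,"wy": -0.02,"wz": 0,"dx": 0,"dy": 0,"dz": 0,"fingers": 3}]}}

```text
t: 4.7
eef_pos: [0.6139, -0.0246, 0.1238]
tool_rot: [0.556, -0.555, -0.437, 0.438]
wrist_force: [0.5, 0.4, -1.9]
finger_gap: 0.0346
```

Run:
```python
from h import *
from plant import robot,capture
goto(robot.get_state(),(0.4427,-0.0309,0.11),166.6)
```

```text
TCP [ 0.6139 -0.0246  0.1238] jaw 166.4 tilt [-0.001  0.    -1.   ] q6 -1.48 gap 0.0346 F [ 0.5  0.4 -1.9] t 4.7
wy -0.003  D now(cm) [-4.64  1.4  16.49]  after turn [-4.59  1.4  16.51]
```

>>> {"op": "apply_moves", "data": {"commands": [{"wx": 0,"wy": 0,"wz": 0,"dx": -1.54,"dy": 0.4,"dz": 5.5,"fingers": 3},{"wx": 0,"wy": 0,"wz": 0,"dx": -1.54,"dy": 0.5,"dz": 5.5,"fingers": 3},{"wx": 0,"wy": 0,"wz": 0,"dx": -1.54,"dy": 0.5,"dz": 5.5,"fingers": 3},{"wx": 0,"wy": 0,"wz": 0,"dx": 0,"dy": 0,"dz": 0,"fingers": 3},{"wx": 0,"wy": 0,"wz": 0,"dx": 0,"dy": 0,"dz": 0,"fingers": 3}]}}

```text
t: 5.32
eef_pos: [0.4437, -0.0311, 0.1106]
tool_rot: [-0.555, 0.556, 0.437, -0.437]
wrist_force: [0.9, 0.0, -1.2]
finger_gap: 0.0349
```

Run:
```python
from h import *
from plant import robot,capture
goto(robot.get_state(),(0.4427,-0.0309,0.11),166.6)
c=capture("side"); np.savez("side1.npz",**c)
cv2.imwrite("pics/s2.png",cv2.resize(c["color"][190:300,220:340,::-1],None,fx=6,fy=5.4,interpolation=cv2.INTER_CUBIC))
```

```text
TCP [ 0.4437 -0.0311  0.1106] jaw 166.4 tilt [ 0.001 -0.    -1.   ] q6 -1.55 gap 0.0349 F [ 0.9  0.  -1.2] t 5.33
wy -0.004  D now(cm) [-0.01  0.06  0.1 ]  after turn [-0.01  0.06  0.1 ]
```

View pics/s2.png

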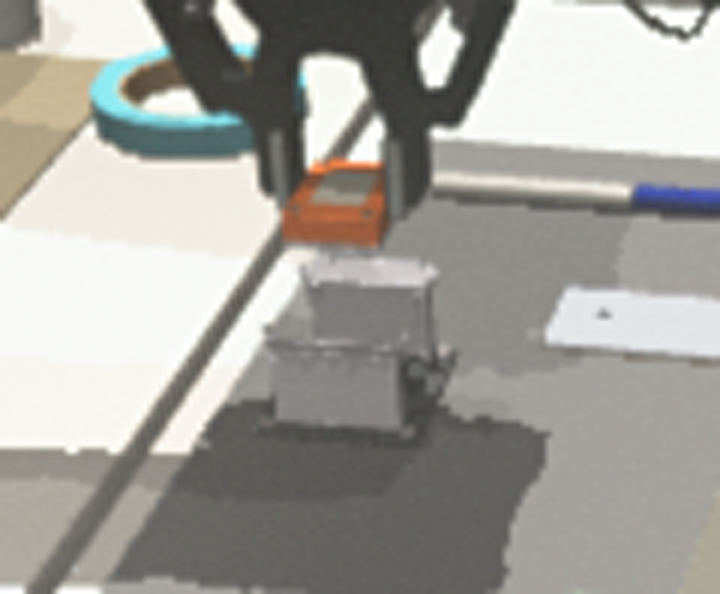

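Run:
```python
from meas import *
s0=load("side0.npz"); s=load("side1.npz"); H,S,V=masks(s)
m=((H<22)&(S>120)&(V>90)).astype(np.uint8); roi=np.zeros_like(m); roi[210:240,260:300]=1; m&=roi
m=cv2.morphologyEx(m,cv2.MORPH_CLOSE,np.ones((7,7),np.uint8))
yaw=np.radians(-13.4); ex=np.array([np.cos(yaw),np.sin(yaw)]); ey=np.array([-ex[1],ex[0]]); o=np.array([.4427,-.0309])
k=max(cv2.findContours(m,cv2.RETR_EXTERNAL,cv2.CHAIN_APPROX_NONE)[0],key=cv2.contourArea)
hull=cv2.convexHull(k)[:,0].astype(float)
# lowest edge of hull = -y bottom edge
print(hull.tolist())
# row scans of end face: columns span
for v in range(226,237):
    xs=np.nonzero(m[v])[0]
    if len(xs): 
        print(v,xs.min(),xs.max())
# cloud of module
P=cloud(s); q=P[(m>0)&(s["z_map"]>0)]
L=np.c_[(q[:,:2]-o)@ex,(q[:,:2]-o)@ey,q[:,2]]
print("module cloud mag-frame pct",np.percentile(L,[2,50,98],axis=0).round(4))
top=L[L[:,2]>.1]; print("top face",np.percentile(top,[3,97],axis=0).round(4))
P=cloud(s0); q=P[(P[...,2]>.015)&(P[...,2]<.06)&(s0["z_map"]>0)]
L=np.c_[(q[:,:2]-o)@ex,(q[:,:2]-o)@ey,q[:,2]]; L=L[(abs(L[:,0])<.05)&(abs(L[:,1])<.05)]
for nm,w in(("-y wall",L[(L[:,1]<-.02)]),("+y wall",L[L[:,1]>.02])): print(nm,np.percentile(w,[2,50,98],axis=0).round(4),len(w))
cv2.imwrite("pics/s2b.png",cv2.resize(s0["color"][235:280,255:310,::-1],None,fx=13,fy=13,interpolation=cv2.INTER_CUBIC))
cv2.imwrite("pics/s2c.png",cv2.resize(s["color"][210:280,255:310,::-1],None,fx=12,fy=8.5,interpolation=cv2.INTER_CUBIC))
```

```text
[[276.0, 219.0], [283.0, 220.0], [283.0, 232.0], [282.0, 234.0], [274.0, 234.0], [267.0, 233.0], [267.0, 229.0], [269.0, 225.0], [272.0, 220.0], [275.0, 219.0]]
226 269 283
227 268 283
228 268 283
229 267 283
230 267 283
231 267 283
232 267 283
233 267 282
234 274 282
module cloud mag-frame pct [[-0.014  -0.0273  0.0954]
 [ 0.0021 -0.014   0.1044]
 [ 0.0201  0.0225  0.1064]]
top face [[-0.0133 -0.0269  0.1009]
 [ 0.0193  0.0199  0.1063]]
-y wall [[-0.0224 -0.035   0.0158]
 [ 0.0021 -0.0307  0.0334]
 [ 0.026  -0.0267  0.0521]] 294
+y wall [[-0.0219  0.0212  0.0161]
 [ 0.0009  0.0276  0.036 ]
 [ 0.0254  0.0347  0.0516]] 307
```

View pics/s2c.png

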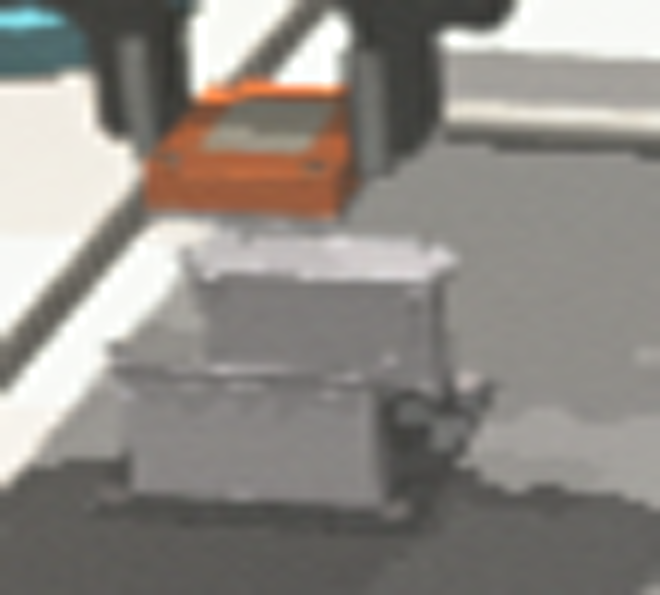

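In the side view the module sits 1.2 mm too far in +x and about 2 mm to −y relative to the magazine. I'll correct that and go down step by step.

>>> {"op": "apply_moves", "data": {"commands": [{"wx": 0,"wy": -0.004,"wz": 0,"dx": 0.18,"dy": 1.0,"dz": 0.1,"fingers": 3},{"wx": 0,"wy": 0,"wz": 0,"dx": 0,"dy": 1.6,"dz": 0,"fingers": 3},{"wx": 0,"wy": 0,"wz": 0,"dx": 0,"dy": 0.5,"dz": 0,"fingers": 3},{"wx": 0,"wy": 0,"wz": 0,"dx": 0,"dy": 0.5,"dz": 0,"fingers": 3},{"wx": 0,"wy": 0,"wz": 0,"dx": 0,"dy": 0.5,"dz": 0,"fingers": 3}]}}

```text
t: 6.0
eef_pos: [0.4432, -0.029, 0.0692]
tool_rot: [-0.554, 0.555, 0.439, -0.439]
wrist_force: [-0.7, 0.2, -0.3]
finger_gap: 0.0345
```

Run:
```python
from h import *
from plant import robot,capture
goto(robot.get_state(),(0.4427,-0.0309,0.035),166.6)
c=capture("side")
cv2.imwrite("pics/s3.png",cv2.resize(c["color"][210:280,255:310,::-1],None,fx=12,fy=8.5,interpolation=cv2.INTER_CUBIC))
```

```text
TCP [ 0.4432 -0.029   0.0692] jaw 166.7 tilt [ 0.001 -0.    -1.   ] q6 -1.55 gap 0.0345 F [-0.7  0.2 -0.3] t 6.0
wy 0.002  D now(cm) [-0.2   3.42  0.  ]  after turn [-0.2   3.42  0.  ]
```

View pics/s3.png

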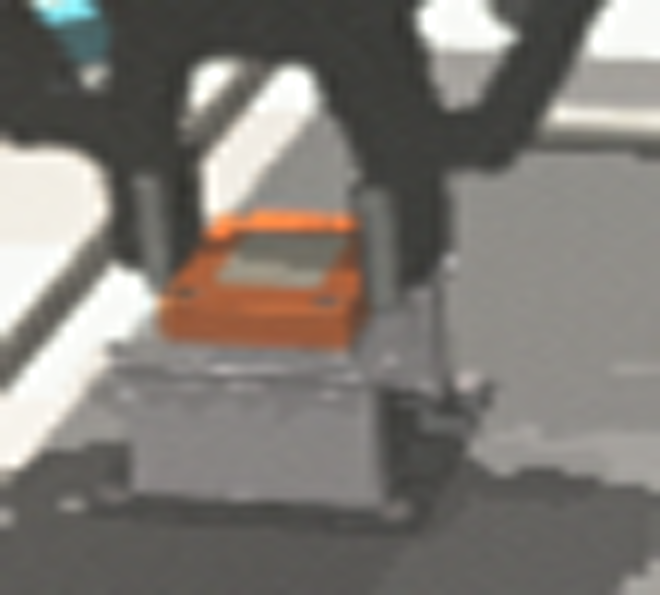

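The module's lower edge (160–355) is centred between the wall ends (130–382), so I'll continue down.

>>> {"op": "apply_moves", "data": {"commands": [{"wx": 0,"wy": 0,"wz": 0,"dx": 0,"dy": 0.6,"dz": 0,"fingers": 3},{"wx": 0,"wy": 0,"wz": 0,"dx": 0,"dy": 0.6,"dz": 0,"fingers": 3},{"wx": 0,"wy": 0,"wz": 0,"dx": 0,"dy": 0.6,"dz": 0,"fingers": 3}]}}

```text
t: 6.42
eef_pos: [0.4426, -0.0289, 0.0509]
tool_rot: [-0.555, 0.555, 0.439, -0.439]
wrist_force: [0.8, -0.0, -0.1]
finger_gap: 0.0348
```

>>> {"op": "apply_moves", "data": {"commands": [{"wx": 0,"wy": 0,"wz": 0,"dx": 0,"dy": 0.5,"dz": 0,"fingers": 3},{"wx": 0,"wy": 0,"wz": 0,"dx": 0,"dy": 0.5,"dz": 0,"fingers": 3},{"wx": 0,"wy": 0,"wz": 0,"dx": 0,"dy": 0.3,"dz": 0,"fingers": 3}]}}

```text
t: 6.8
eef_pos: [0.4424, -0.0289, 0.0379]
tool_rot: [0.555, -0.554, -0.439, 0.439]
wrist_force: [-0.3, -0.6, -0.9]
finger_gap: 0.0348
```

>>> {"op": "apply_moves", "data": {"commands": [{"wx": 0,"wy": 0,"wz": 0,"dx": 0,"dy": 0.2,"dz": 0,"fingers": 3},{"wx": 0,"wy": 0,"wz": 0,"dx": 0,"dy": 0.1,"dz": 0,"fingers": 3},{"wx": 0,"wy": 0,"wz": 0,"dx": 0,"dy": 0,"dz": 0,"fingers": 3}]}}

```text
t: 7.18
eef_pos: [0.4427, -0.0289, 0.0354]
tool_rot: [-0.555, 0.555, 0.439, -0.439]
wrist_force: [0.2, 0.2, -1.1]
finger_gap: 0.0347
```

>>> {"op": "apply_moves", "data": {"commands": [{"wx": 0,"wy": 0,"wz": 0,"dx": 0,"dy": 0.05,"dz": 0,"fingers": 3},{"wx": 0,"wy": 0,"wz": 0,"dx": 0,"dy": 0,"dz": 0,"fingers": 5},{"wx": 0,"wy": 0,"wz": 0,"dx": 0,"dy": 0,"dz": 0,"fingers": 5},{"wx": 0,"wy": 0,"wz": 0,"dx": 0,"dy": -2,"dz": 0,"fingers": 5},{"wx": 0,"wy": 0,"wz": 0,"dx": 0,"dy": -5.5,"dz": 0,"fingers": 6}]}}

```text
t: 7.8
eef_pos: [0.44, -0.0284, 0.1084]
tool_rot: [0.556, -0.553, -0.437, 0.44]
wrist_force: [1.2, 0.1, -0.1]
finger_gap: 0.0599
```

Run:
```python
from h import *
from plant import robot,capture
goto(robot.get_state(),(0.7091,0.0069,0.12),53.5+90)
c=capture("side")
cv2.imwrite("pics/s4.png",cv2.resize(c["color"][190:290,245:325,::-1],None,fx=7,fy=6,interpolation=cv2.INTER_CUBIC))
```

```text
TCP [ 0.44   -0.0284  0.1084] jaw 166.7 tilt [-0.006  0.001 -1.   ] q6 -1.55 gap 0.0599 F [ 1.2  0.1 -0.1] t 7.8
wy 0.405  D now(cm) [  9.63  -1.32 -25.37]  after turn [ 18.84  -1.32 -19.53]
```

View pics/s4.png

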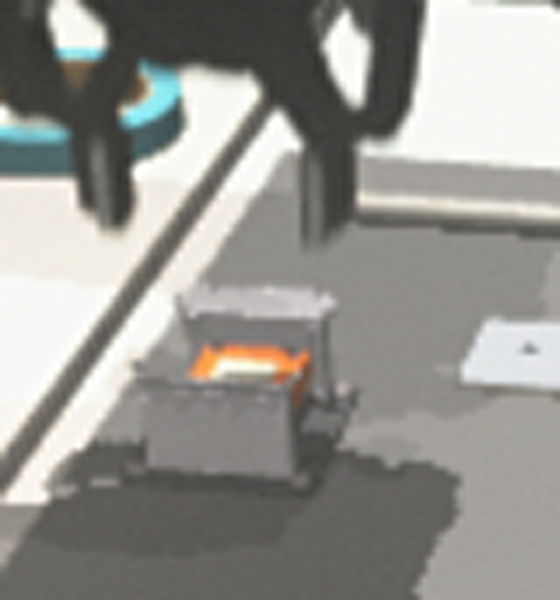

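Orange lies in the magazine (245,365). Now the blue module.

>>> {"op": "apply_moves", "data": {"commands": [{"wx": 0,"wy": 0,"wz": 0,"dx": 1.93,"dy": -0.25,"dz": -5.07,"fingers": 6},{"wx": 0,"wy": 0,"wz": 0,"dx": 1.93,"dy": -0.25,"dz": -5.07,"fingers": 6},{"wx": 0,"wy": 0,"wz": 0,"dx": 1.93,"dy": -0.25,"dz": -5.07,"fingers": 6},{"wx": 0,"wy": 0,"wz": 0,"dx": 1.93,"dy": -0.25,"dz": -5.07,"fingers": 6},{"wx": 0,"wy": 0,"wz": 0,"dx": 1.93,"dy": -0.25,"dz": -5.07,"fingers": 6}]}}

```text
t: 8.48
eef_pos: [0.7133, 0.0069, 0.1222]
tool_rot: [-0.554, 0.555, 0.439, -0.439]
wrist_force: [1.7, 0.4, 0.4]
finger_gap: 0.0601
```

>>> {"op": "apply_moves", "data": {"commands": [{"wx": 0,"wy": 0.135,"wz": 0,"dx": 0,"dy": 0,"dz": 0,"fingers": 6},{"wx": 0,"wy": 0.135,"wz": 0,"dx": 0,"dy": 0,"dz": 0,"fingers": 6},{"wx": 0,"wy": 0.135,"wz": 0,"dx": 0,"dy": 0,"dz": 0,"fingers": 6},{"wx": 0,"wy": 0,"wz": 0,"dx": 0,"dy": 0,"dz": 0,"fingers": 6}]}}

```text
t: 8.98
eef_pos: [0.7114, 0.0067, 0.1218]
tool_rot: [0.631, -0.631, -0.319, 0.319]
wrist_force: [0.4, -1.0, -0.3]
finger_gap: 0.0602
```

Run:
```python
from h import *
from plant import robot,capture
goto(robot.get_state(),(0.7091,0.0069,0.025),53.5+90)
```

```text
TCP [0.7114 0.0067 0.1218] jaw 143.6 tilt [-0.  0. -1.] q6 -1.01 gap 0.0602 F [ 0.4 -1.  -0.3] t 8.97
wy 0.001  D now(cm) [-0.12  9.68  0.2 ]  after turn [-0.12  9.68  0.2 ]
```

>>> {"op": "apply_moves", "data": {"commands": [{"wx": 0,"wy": 0,"wz": 0,"dx": -0.1,"dy": 5,"dz": 0.2,"fingers": 6},{"wx": 0,"wy": 0,"wz": 0,"dx": 0,"dy": 3,"dz": 0,"fingers": 6},{"wx": 0,"wy": 0,"wz": 0,"dx": 0,"dy": 1.2,"dz": 0,"fingers": 6},{"wx": 0,"wy": 0,"wz": 0,"dx": 0,"dy": 0,"dz": 0,"fingers": 6}]}}

```text
t: 9.48
eef_pos: [0.7088, 0.0071, 0.0298]
tool_rot: [0.632, -0.631, -0.318, 0.319]
wrist_force: [0.2, 0.4, 0.9]
finger_gap: 0.0595
```

Run:
```python
from h import *
from plant import robot,capture
goto(robot.get_state(),(0.7091,0.0069,0.025),53.5+90)
c=capture("side"); cv2.imwrite("pics/s5.png",c["color"][170:330,310:510,::-1].repeat(3,0).repeat(3,1))
```

```text
TCP [0.7088 0.0071 0.0298] jaw 143.5 tilt [-0.001  0.    -1.   ] q6 -1.01 gap 0.0595 F [0.2 0.4 0.9] t 9.47
wy 0.001  D now(cm) [ 0.    0.48 -0.03]  after turn [ 0.    0.48 -0.03]
```

View pics/s5.png

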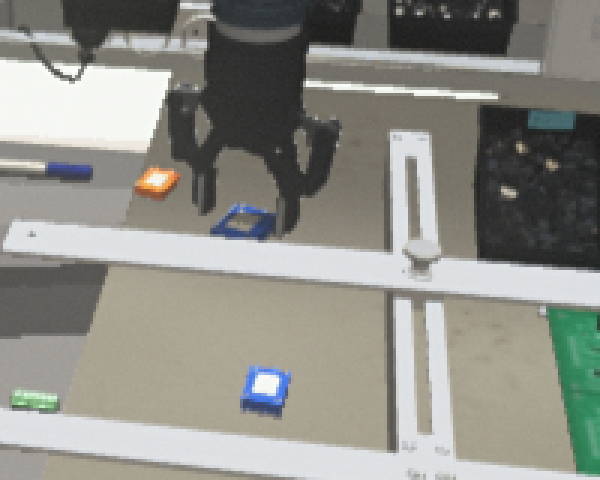

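The fingers straddle the blue module at (245,222), so I'll close and lift.

>>> {"op": "apply_moves", "data": {"commands": [{"wx": 0,"wy": 0,"wz": 0,"dx": 0,"dy": 0.4,"dz": 0,"fingers": 6},{"wx": 0,"wy": 0,"wz": 0,"dx": 0,"dy": 0,"dz": 0,"fingers": 3},{"wx": 0,"wy": 0,"wz": 0,"dx": 0,"dy": 0,"dz": 0,"fingers": 3},{"wx": 0,"wy": 0,"wz": 0,"dx": 0,"dy": 0,"dz": 0,"fingers": 3},{"wx": 0,"wy": 0,"wz": 0,"dx": 0,"dy": 0,"dz": 0,"fingers": 3}]}}

```text
t: 10.15
eef_pos: [0.7101, 0.007, 0.0274]
tool_rot: [-0.631, 0.632, 0.319, -0.318]
wrist_force: [-0.4, -0.2, 5.9]
finger_gap: 0.0348
```

>>> {"op": "apply_moves", "data": {"commands": [{"wx": 0,"wy": 0,"wz": 0,"dx": 0,"dy": -3,"dz": 0,"fingers": 3},{"wx": 0,"wy": 0,"wz": 0,"dx": 0,"dy": -4,"dz": 0,"fingers": 3},{"wx": 0,"wy": -0.135,"wz": 0,"dx": 0,"dy": -3,"dz": 0,"fingers": 3},{"wx": 0,"wy": -0.135,"wz": 0,"dx": 0,"dy": 0,"dz": 0,"fingers": 3},{"wx": 0,"wy": -0.133,"wz": 0,"dx": 0,"dy": 0,"dz": 0,"fingers": 3}]}}

```text
t: 10.78
eef_pos: [0.7091, 0.007, 0.1262]
tool_rot: [0.554, -0.554, -0.439, 0.439]
wrist_force: [0.1, -0.5, -2.1]
finger_gap: 0.0344
```

Run:
```python
from h import *
from plant import robot,capture
goto(robot.get_state(),(0.4427,-0.0309,0.11),166.6)
```

```text
TCP [0.7091 0.007  0.1262] jaw 166.8 tilt [-0.  0. -1.] q6 -1.42 gap 0.0344 F [ 0.1 -0.5 -2.1] t 10.78
wy 0.004  D now(cm) [-9.76  1.63 25.08]  after turn [-9.86  1.63 25.04]
```

>>> {"op": "apply_moves", "data": {"commands": [{"wx": 0,"wy": 0.003,"wz": 0,"dx": -1.95,"dy": 0.3,"dz": 5.0,"fingers": 3},{"wx": 0,"wy": 0,"wz": 0,"dx": -1.95,"dy": 0.3,"dz": 5.0,"fingers": 3},{"wx": 0,"wy": 0,"wz": 0,"dx": -1.95,"dy": 0.3,"dz": 5.0,"fingers": 3},{"wx": 0,"wy": 0,"wz": 0,"dx": -1.95,"dy": 0.3,"dz": 5.0,"fingers": 3},{"wx": 0,"wy": 0,"wz": 0,"dx": -1.98,"dy": 0.4,"dz": 5.0,"fingers": 3}]}}

```text
t: 11.4
eef_pos: [0.4411, -0.0295, 0.1098]
tool_rot: [0.556, -0.556, -0.437, 0.438]
wrist_force: [0.2, -0.8, -1.2]
finger_gap: 0.0346
```

>>> {"op": "apply_moves", "data": {"commands": [{"wx": 0,"wy": 0,"wz": 0,"dx": 0,"dy": 0.5,"dz": 0,"fingers": 3},{"wx": 0,"wy": 0,"wz": 0,"dx": 0,"dy": 0,"dz": 0,"fingers": 3}]}}

```text
t: 11.65
eef_pos: [0.4434, -0.0295, 0.1051]
tool_rot: [-0.556, 0.556, 0.437, -0.437]
wrist_force: [-0.2, -0.2, -1.1]
finger_gap: 0.0346
```

```bash
cat > chk.py <<'E'
from meas import *
from plant import robot,capture
goto(robot.get_state(),(0.4427,-0.0309,0.05),166.6)
s=capture("side"); H,S,V=masks(s)
cv2.imwrite("pics/s6.png",cv2.resize(s["color"][200:280,250:310,::-1],None,fx=11,fy=7.5,interpolation=cv2.INTER_CUBIC))
m=((H>100)&(H<125)&(S>120)&(V>60)).astype(np.uint8); roi=np.zeros_like(m); roi[205:250,255:300]=1; m&=roi
m=cv2.morphologyEx(m,cv2.MORPH_CLOSE,np.ones((7,7),np.uint8))
yaw=np.radians(-13.4); ex=np.array([np.cos(yaw),np.sin(yaw)]); ey=np.array([-ex[1],ex[0]]); o=np.array([.4427,-.0309])
P=cloud(s); q=P[(m>0)&(s["z_map"]>0)]
L=np.c_[(q[:,:2]-o)@ex,(q[:,:2]-o)@ey,q[:,2]]
print("blue mag-frame pct (mag centre is at x +.0018)",np.percentile(L,[2,50,98],axis=0).round(4))
E
python3 chk.py
```

```text
TCP [ 0.4434 -0.0295  0.1051] jaw 166.4 tilt [ 0.  0. -1.] q6 -1.54 gap 0.0346 F [-0.2 -0.2 -1.1] t 11.65
wy -0.004  D now(cm) [-0.16  5.51  0.04]  after turn [-0.16  5.51  0.04]
blue mag-frame pct (mag centre is at x +.0018) [[-0.0136 -0.0242  0.0955]
 [-0.0029  0.0026  0.0977]
 [ 0.0187  0.0255  0.0991]]
```

View pics/s6.png

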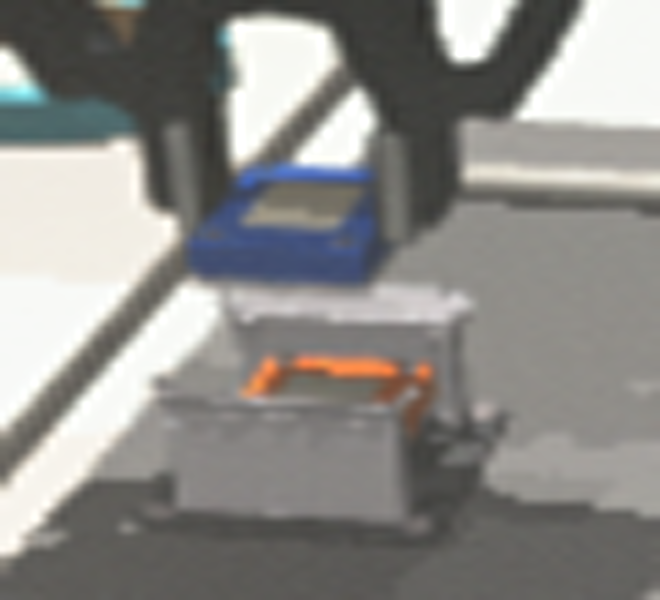

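Blue sits about 1 mm too far in +y, so I'll shift that and lower.

>>> {"op": "apply_moves", "data": {"commands": [{"wx": 0,"wy": -0.003,"wz": 0,"dx": -0.1,"dy": 1.5,"dz": 0.05,"fingers": 3},{"wx": 0,"wy": 0,"wz": 0,"dx": 0,"dy": 1,"dz": 0,"fingers": 3},{"wx": 0,"wy": 0,"wz": 0,"dx": 0,"dy": 0.7,"dz": 0,"fingers": 3},{"wx": 0,"wy": 0,"wz": 0,"dx": 0,"dy": 0.5,"dz": 0,"fingers": 3}]}}

```text
t: 12.2
eef_pos: [0.443, -0.0302, 0.0679]
tool_rot: [0.555, -0.555, -0.438, 0.438]
wrist_force: [-0.0, 0.5, -1.4]
finger_gap: 0.0348
```

>>> {"op": "apply_moves", "data": {"commands": [{"wx": 0,"wy": 0,"wz": 0,"dx": 0,"dy": 0.5,"dz": 0,"fingers": 3},{"wx": 0,"wy": 0,"wz": 0,"dx": 0,"dy": 0.4,"dz": 0,"fingers": 3},{"wx": 0,"wy": 0,"wz": 0,"dx": 0,"dy": 0.2,"dz": 0,"fingers": 3},{"wx": 0,"wy": 0,"wz": 0,"dx": 0,"dy": 0,"dz": 0,"fingers": 3}]}}

```text
t: 12.7
eef_pos: [0.4425, -0.0303, 0.0572]
tool_rot: [0.555, -0.555, -0.438, 0.438]
wrist_force: [-1.0, 0.9, -1.0]
finger_gap: 0.0349
```

```bash
sed -i 's/s6/s7/' chk.py; python3 chk.py
```

```text
TCP [ 0.4425 -0.0303  0.0572] jaw 166.6 tilt [-0.  0. -1.] q6 -1.55 gap 0.0349 F [-1.   0.9 -1. ] t 12.7
wy -0.0  D now(cm) [-0.06  0.72 -0.03]  after turn [-0.06  0.72 -0.03]
blue mag-frame pct (mag centre is at x +.0018) [[-0.0152 -0.0121  0.0482]
 [-0.0046  0.0147  0.0493]
 [ 0.0176  0.0246  0.0515]]
```

View pics/s7.png

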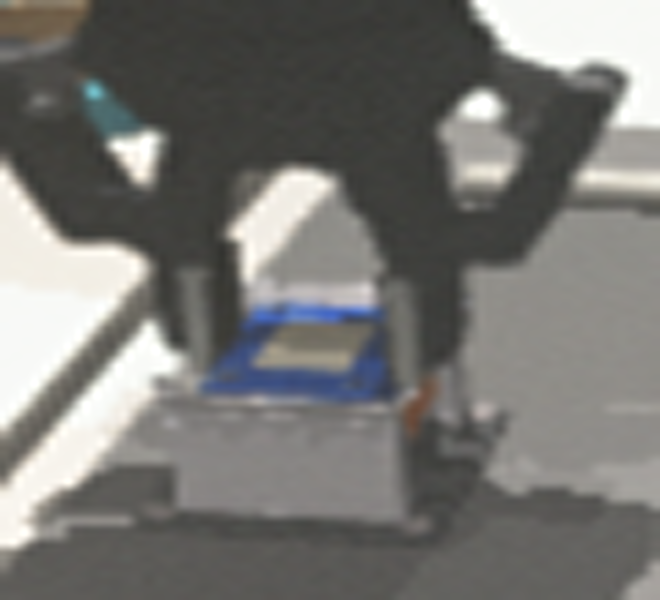

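>>> {"op": "apply_moves", "data": {"commands": [{"wx": 0,"wy": 0,"wz": 0,"dx": 0,"dy": 0.2,"dz": 0,"fingers": 3},{"wx": 0,"wy": 0,"wz": 0,"dx": 0,"dy": 0.15,"dz": 0,"fingers": 3},{"wx": 0,"wy": 0,"wz": 0,"dx": 0,"dy": 0,"dz": 0,"fingers": 3}]}}

```text
t: 13.12
eef_pos: [0.4425, -0.0303, 0.0537]
tool_rot: [0.555, -0.555, -0.438, 0.438]
wrist_force: [-0.4, 0.0, -0.9]
finger_gap: 0.0343
```

>>> {"op": "apply_moves", "data": {"commands": [{"wx": 0,"wy": 0,"wz": 0,"dx": 0,"dy": 0.15,"dz": 0,"fingers": 3},{"wx": 0,"wy": 0,"wz": 0,"dx": 0,"dy": 0,"dz": 0,"fingers": 3}]}}

```text
t: 13.38
eef_pos: [0.4427, -0.0303, 0.0533]
tool_rot: [-0.555, 0.555, 0.438, -0.438]
wrist_force: [-3.3, 1.5, 10.3]
finger_gap: 0.0346
```

Contact at the expected height (10 N). Release and go for the terminal block.

>>> {"op": "apply_moves", "data": {"commands": [{"wx": 0,"wy": 0,"wz": 0,"dx": 0,"dy": 0,"dz": 0,"fingers": 5},{"wx": 0,"wy": 0,"wz": 0,"dx": 0,"dy": 0,"dz": 0,"fingers": 5},{"wx": 0,"wy": 0,"wz": 0,"dx": 0,"dy": -2,"dz": 0,"fingers": 5},{"wx": 0,"wy": 0,"wz": 0,"dx": 0,"dy": -4,"dz": 0,"fingers": 5},{"wx": 0,"wy": 0,"wz": 0,"dx": 0,"dy": 0,"dz": 0,"fingers": 5}], "squeeze": 25}}

```text
t: 14.0
eef_pos: [0.4452, -0.0308, 0.1148]
tool_rot: [-0.553, 0.557, 0.439, -0.437]
wrist_force: [0.5, 0.2, -0.3]
finger_gap: 0.05
```

Run:
```python
from meas import *
from plant import robot,capture
goto(robot.get_state(),(0.5285,-0.1996,0.12),163.7)
s=capture("side"); c=capture("top"); np.savez("side2.npz",**s)
cv2.imwrite("pics/s8.png",cv2.resize(s["color"][200:280,250:310,::-1],None,fx=11,fy=7.5,interpolation=cv2.INTER_CUBIC))
P=cloud(s)
H,S,V=masks(s)
k=np.ones((3,3),np.uint8)
m=((H>45)&(H<85)&(S>50)&(V>60)).astype(np.uint8); roi=np.zeros_like(m); roi[290:310,300:350]=1
q=P[(m&roi)>0]; print("side terminal cloud",q.mean(0),np.percentile(q,[3,97],axis=0).round(4))
```

```text
TCP [ 0.4452 -0.0308  0.1148] jaw 166.6 tilt [ 0.006 -0.001 -1.   ] q6 -1.55 gap 0.05 F [ 0.5  0.2 -0.3] t 14.0
wy 0.05  D now(cm) [-14.48  -0.45 -12.03]  after turn [-13.86  -0.45 -12.74]
side terminal cloud [ 0.52884933 -0.21753289  0.02335693] [[ 0.5162 -0.2083  0.009 ]
 [ 0.5437 -0.1974  0.0156]]
```

View pics/s8.png

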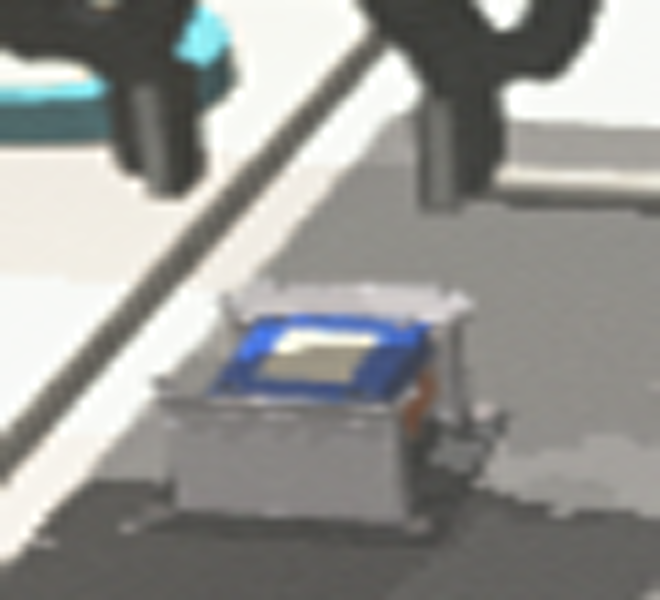

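Blue is seated on orange (330,350). Next, the terminal block.

>>> {"op": "apply_moves", "data": {"commands": [{"wx": 0,"wy": 0,"wz": 0,"dx": -3.62,"dy": -0.2,"dz": -3.0,"fingers": 5},{"wx": 0,"wy": 0,"wz": 0,"dx": -3.62,"dy": -0.2,"dz": -3.0,"fingers": 5},{"wx": 0,"wy": 0,"wz": 0,"dx": -3.62,"dy": 0,"dz": -3.0,"fingers": 5},{"wx": 0,"wy": 0.05,"wz": 0,"dx": -3.62,"dy": 0,"dz": -3.0,"fingers": 5},{"wx": 0,"wy": 0,"wz": 0,"dx": 0,"dy": 0,"dz": 0,"fingers": 5}]}}

```text
t: 14.72
eef_pos: [0.5265, -0.2017, 0.1146]
tool_rot: [-0.567, 0.567, 0.423, -0.423]
wrist_force: [-0.6, -0.1, 0.3]
finger_gap: 0.0496
```

Run:
```python
from meas import *
from plant import robot,capture
goto(robot.get_state(),(0.5285,-0.1996,0.023),163.7)
```

```text
TCP [ 0.5265 -0.2017  0.1146] jaw 163.5 tilt [-0. -0. -1.] q6 -1.76 gap 0.0496 F [-0.6 -0.1  0.3] t 14.72
wy -0.003  D now(cm) [ 0.26  9.16 -0.13]  after turn [ 0.26  9.16 -0.13]
```

>>> {"op": "apply_moves", "data": {"commands": [{"wx": 0,"wy": 0,"wz": 0,"dx": 0.2,"dy": 5,"dz": -0.1,"fingers": 5},{"wx": 0,"wy": 0,"wz": 0,"dx": 0,"dy": 2.6,"dz": 0,"fingers": 5},{"wx": 0,"wy": 0,"wz": 0,"dx": 0,"dy": 1,"dz": 0,"fingers": 5},{"wx": 0,"wy": 0,"wz": 0,"dx": 0,"dy": 0,"dz": 0,"fingers": 5}]}}

```text
t: 15.22
eef_pos: [0.5262, -0.1964, 0.0295]
tool_rot: [0.566, -0.565, -0.424, 0.425]
wrist_force: [0.5, -0.8, 0.2]
finger_gap: 0.0501
```

Run:
```python
from meas import *
from plant import robot,capture
goto(robot.get_state(),(0.5285,-0.1996,0.023),163.7)
s=capture("side")
cv2.imwrite("pics/s9.png",cv2.resize(s["color"][250:330,280:370,::-1],None,fx=7,fy=7,interpolation=cv2.INTER_CUBIC))
```

```text
TCP [ 0.5262 -0.1964  0.0295] jaw 163.7 tilt [-0.002  0.001 -1.   ] q6 -1.76 gap 0.0501 F [ 0.5 -0.8  0.2] t 15.22
wy 0.001  D now(cm) [-0.24  0.65 -0.31]  after turn [-0.24  0.65 -0.31]
```

View pics/s9.png

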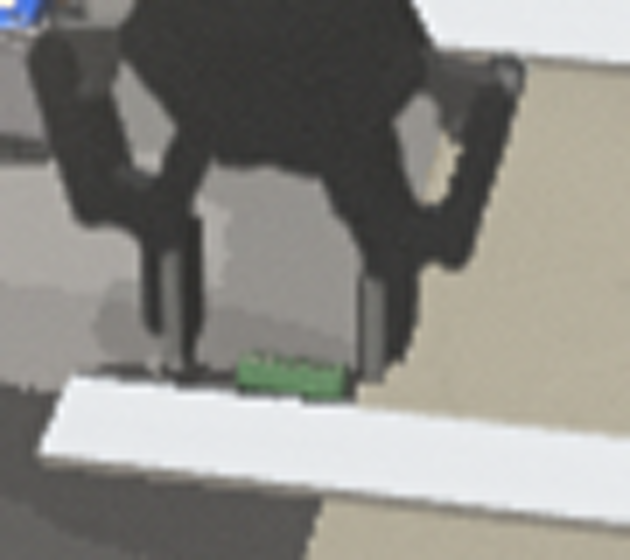

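The fingers are either side of the terminal (290,378). I'll correct the offset, lower and close gently.

>>> {"op": "apply_moves", "data": {"commands": [{"wx": 0,"wy": 0,"wz": 0,"dx": -0.24,"dy": 0.2,"dz": -0.3,"fingers": 5},{"wx": 0,"wy": 0,"wz": 0,"dx": 0,"dy": 0.4,"dz": 0,"fingers": 4},{"wx": 0,"wy": 0,"wz": 0,"dx": 0,"dy": 0,"dz": 0,"fingers": 2.4},{"wx": 0,"wy": 0,"wz": 0,"dx": 0,"dy": 0,"dz": 0,"fingers": 2.4},{"wx": 0,"wy": 0,"wz": 0,"dx": 0,"dy": 0,"dz": 0,"fingers": 2.4}]}}

```text
t: 15.9
eef_pos: [0.5297, -0.2007, 0.0246]
tool_rot: [-0.566, 0.566, 0.424, -0.424]
wrist_force: [0.1, -0.1, 1.4]
finger_gap: 0.0291
```

Run:
```python
from meas import *
from plant import robot,capture
goto(robot.get_state(),(0.5285,-0.1996,0.023),163.7)
s=capture("side")
cv2.imwrite("pics/s10.png",cv2.resize(s["color"][250:330,280:370,::-1],None,fx=7,fy=7,interpolation=cv2.INTER_CUBIC))
```

```text
TCP [ 0.5297 -0.2007  0.0246] jaw 163.7 tilt [ 0.001 -0.    -1.   ] q6 -1.76 gap 0.0291 F [ 0.1 -0.1  1.4] t 15.9
wy 0.0  D now(cm) [0.07 0.16 0.15]  after turn [0.07 0.16 0.15]
```

View pics/s10.png

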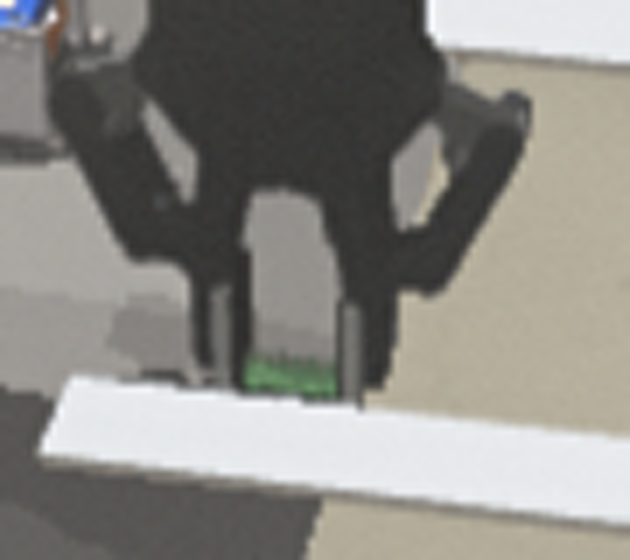

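>>> {"op": "apply_moves", "data": {"commands": [{"wx": 0,"wy": 0,"wz": 0,"dx": 0,"dy": -2,"dz": 0,"fingers": 2.4},{"wx": 0,"wy": 0,"wz": 0,"dx": 0,"dy": -4,"dz": 0,"fingers": 2.4},{"wx": 0,"wy": -0.05,"wz": 0,"dx": 0,"dy": -4,"dz": 0,"fingers": 2.4},{"wx": 0,"wy": 0,"wz": 0,"dx": 0,"dy": 0,"dz": 0,"fingers": 2.4}]}}

```text
t: 16.45
eef_pos: [0.5318, -0.2016, 0.1277]
tool_rot: [-0.553, 0.557, 0.439, -0.437]
wrist_force: [-0.6, -0.3, -0.6]
finger_gap: 0.0294
```

Run:
```python
from meas import *
from plant import robot,capture
goto(robot.get_state(),(0.4557,0.0236,0.12),166.6)
```

```text
TCP [ 0.5318 -0.2016  0.1277] jaw 166.6 tilt [ 0.006 -0.003 -1.   ] q6 -1.81 gap 0.0294 F [-0.6 -0.3 -0.6] t 16.45
wy -0.0  D now(cm) [20.14  0.66 12.63]  after turn [20.14  0.66 12.62]
```

>>> {"op": "apply_moves", "data": {"commands": [{"wx": 0,"wy": 0,"wz": 0,"dx": 5.03,"dy": 0,"dz": 3.15,"fingers": 2.4},{"wx": 0,"wy": 0,"wz": 0,"dx": 5.03,"dy": 0,"dz": 3.15,"fingers": 2.4},{"wx": 0,"wy": 0,"wz": 0,"dx": 5.03,"dy": 0.3,"dz": 3.15,"fingers": 2.4},{"wx": 0,"wy": 0,"wz": 0,"dx": 5.03,"dy": 0.3,"dz": 3.15,"fingers": 2.4},{"wx": 0,"wy": 0,"wz": 0,"dx": 0,"dy": 2,"dz": 0,"fingers": 2.4}]}}

```text
t: 17.08
eef_pos: [0.4512, 0.0279, 0.0976]
tool_rot: [0.554, -0.553, -0.44, 0.44]
wrist_force: [0.0, -0.6, -0.2]
finger_gap: 0.0294
```

>>> {"op": "apply_moves", "data": {"commands": [{"wx": 0,"wy": 0,"wz": 0,"dx": 0,"dy": 1,"dz": 0,"fingers": 2.4},{"wx": 0,"wy": 0,"wz": 0,"dx": 0,"dy": 0,"dz": 0,"fingers": 2.4}]}}

```text
t: 17.32
eef_pos: [0.4525, 0.0242, 0.0871]
tool_rot: [0.556, -0.555, -0.437, 0.439]
wrist_force: [0.4, -0.5, -0.0]
finger_gap: 0.0291
```

Run:
```python
from meas import *
from plant import robot,capture
goto(robot.get_state(),(0.4557,0.0236,0.025),166.6)
s=capture("side")
cv2.imwrite("pics/s11.png",cv2.resize(s["color"][180:280,240:330,::-1],None,fx=7,fy=6,interpolation=cv2.INTER_CUBIC))
```

```text
TCP [0.4525 0.0242 0.0871] jaw 166.5 tilt [-0.003  0.    -1.   ] q6 -1.42 gap 0.0291 F [ 0.4 -0.5 -0. ] t 17.32
wy -0.001  D now(cm) [ 0.02  6.21 -0.34]  after turn [ 0.02  6.21 -0.34]
```

View pics/s11.png

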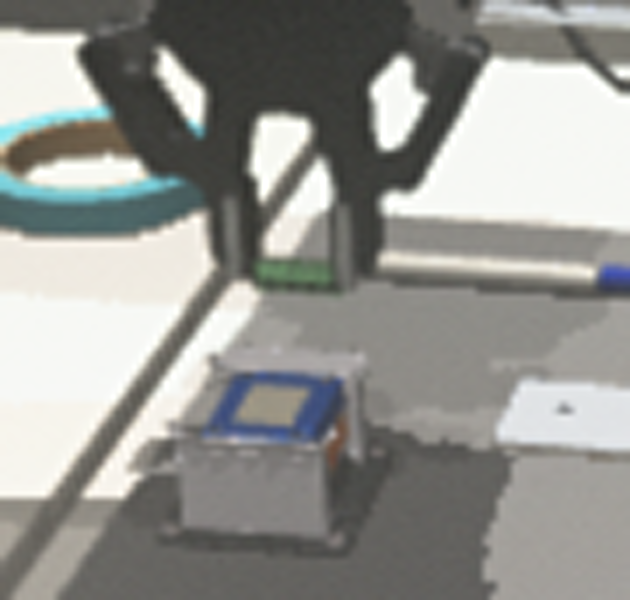

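>>> {"op": "apply_moves", "data": {"commands": [{"wx": 0,"wy": 0,"wz": 0,"dx": 0,"dy": 3,"dz": -0.2,"fingers": 2.4},{"wx": 0,"wy": 0,"wz": 0,"dx": 0,"dy": 2,"dz": 0,"fingers": 2.4},{"wx": 0,"wy": 0,"wz": 0,"dx": 0,"dy": 0.8,"dz": 0,"fingers": 2.4},{"wx": 0,"wy": 0,"wz": 0,"dx": 0,"dy": 0,"dz": 0,"fingers": 2.4},{"wx": 0,"wy": 0,"wz": 0,"dx": 0,"dy": 0,"dz": 0,"fingers": 2.4}]}}

```text
t: 18.0
eef_pos: [0.4564, 0.0237, 0.0311]
tool_rot: [-0.555, 0.555, 0.438, -0.438]
wrist_force: [-0.8, 0.2, -0.2]
finger_gap: 0.0294
```

>>> {"op": "apply_moves", "data": {"commands": [{"wx": 0,"wy": 0,"wz": 0,"dx": 0,"dy": 0.4,"dz": 0,"fingers": 2.4},{"wx": 0,"wy": 0,"wz": 0,"dx": 0,"dy": 0.2,"dz": 0,"fingers": 2.4},{"wx": 0,"wy": 0,"wz": 0,"dx": 0,"dy": 0,"dz": 0,"fingers": 2.4}]}}

```text
t: 18.38
eef_pos: [0.4558, 0.024, 0.0245]
tool_rot: [-0.555, 0.555, 0.438, -0.438]
wrist_force: [0.3, 0.0, 1.8]
finger_gap: 0.0293
```

>>> {"op": "apply_moves", "data": {"commands": [{"wx": 0,"wy": 0,"wz": 0,"dx": 0,"dy": 0,"dz": 0,"fingers": 4.5},{"wx": 0,"wy": 0,"wz": 0,"dx": 0,"dy": 0,"dz": 0,"fingers": 4.5},{"wx": 0,"wy": 0,"wz": 0,"dx": 0,"dy": -3,"dz": 0,"fingers": 4.5},{"wx": 0,"wy": 0,"wz": 0,"dx": 0,"dy": -4,"dz": 0,"fingers": 6},{"wx": 0,"wy": 0,"wz": 0,"dx": 0,"dy": -4,"dz": 0,"fingers": 8.5}]}}

```text
t: 19.0
eef_pos: [0.455, 0.024, 0.1352]
tool_rot: [0.555, -0.555, -0.438, 0.438]
wrist_force: [0.6, 0.0, -0.4]
finger_gap: 0.076
```

Run:
```python
from meas import *
from plant import robot,capture
goto(robot.get_state(),(0.4066,-0.2606,0.14),110)
c=load("top0.npz")
yaw=np.radians(-13.4); ex=np.array([np.cos(yaw),np.sin(yaw)]); ey=np.array([-ex[1],ex[0]]); o=np.array([.4427,-.0309])
for n,p,h in (("marker end",(228,273),.01),("marker cap",(242,209),.01),("bar2 cornerL",(453,270),.066),("bar2 cornerR",(471,273),.066),("bar1L",(335,242),.066),("bar1R",(357,247),.066)):
    w=ray(c,p,h)[0,:2]; print(n,w.round(4),"mag",((w-o)@ex).round(4),((w-o)@ey).round(4))
s=capture("side"); t=capture("top")
cv2.imwrite("pics/s12.png",cv2.resize(s["color"][180:350,220:350,::-1],None,fx=4.5,fy=3.5,interpolation=cv2.INTER_CUBIC))
cv2.imwrite("pics/t12.png",cv2.resize(c["color"][250:345,410:500,::-1],None,fx=6,fy=6,interpolation=cv2.INTER_CUBIC))
```

```text
TCP [0.455  0.024  0.1352] jaw 166.6 tilt [-0.001  0.    -1.   ] q6 -1.42 gap 0.076 F [ 0.6  0.  -0.4] t 19.0
wy 0.987  D now(cm) [-28.81  -0.48  -1.9 ]  after turn [-14.29  -0.48 -25.09]
marker end [0.4751 0.1442] mag -0.0091 0.1778
marker cap [0.5961 0.1168] mag 0.115 0.1793
bar2 cornerL [ 0.4681 -0.2666] mag 0.0794 -0.2234
bar2 cornerR [ 0.462  -0.2988] mag 0.0809 -0.2561
bar1L [ 0.5234 -0.0557] mag 0.0843 -0.0055
bar1R [ 0.5135 -0.0951] mag 0.0838 -0.0461
```

View pics/s12.png

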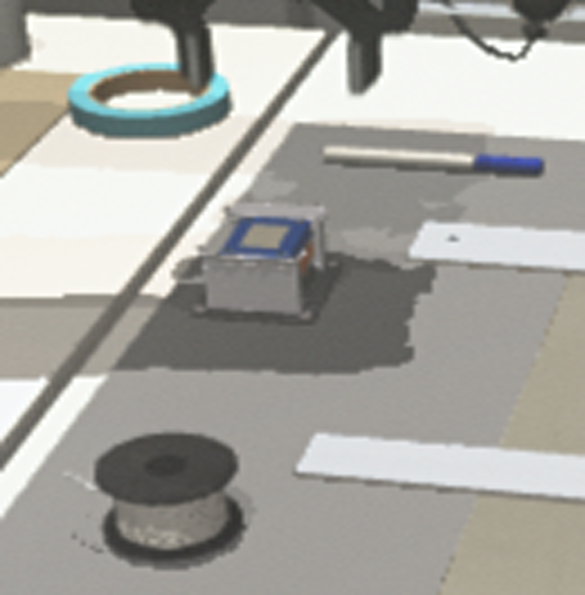

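View pics/t12.png

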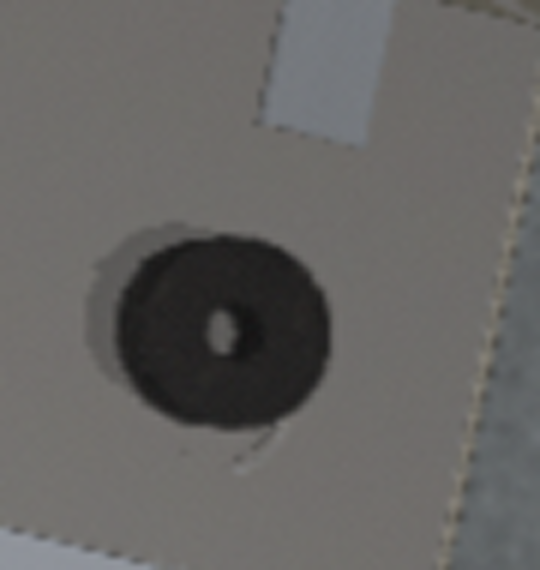

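The blue module lies flat in the magazine at (265,238). The terminal is hidden behind the magazine in this view. The spool's wire end points to about 190–210°, and bar 2 ends 6 cm beyond the spool, so I'll grip with the jaws at about 110°.

>>> {"op": "apply_moves", "data": {"commands": [{"wx": 0,"wy": 0,"wz": 0,"dx": -5.76,"dy": 0,"dz": -0.38,"fingers": 8.5},{"wx": 0,"wy": 0,"wz": 0,"dx": -5.76,"dy": 0,"dz": -0.38,"fingers": 8.5},{"wx": 0,"wy": 0,"wz": 0,"dx": -5.76,"dy": 0,"dz": -0.38,"fingers": 8.5},{"wx": 0,"wy": 0,"wz": 0,"dx": -5.76,"dy": 0,"dz": -0.38,"fingers": 8.5},{"wx": 0,"wy": 0,"wz": 0,"dx": -5.76,"dy": 0,"dz": -0.38,"fingers": 8.5}]}}

```text
t: 19.73
eef_pos: [0.4062, -0.262, 0.1334]
tool_rot: [0.555, -0.555, -0.438, 0.438]
wrist_force: [1.0, 0.5, 0.6]
finger_gap: 0.0849
```

>>> {"op": "apply_moves", "data": {"commands": [{"wx": 0,"wy": 0.165,"wz": 0,"dx": 0,"dy": 0,"dz": 0,"fingers": 8.5},{"wx": 0,"wy": 0.165,"wz": 0,"dx": 0,"dy": 0,"dz": 0,"fingers": 8.5},{"wx": 0,"wy": 0.165,"wz": 0,"dx": 0,"dy": 0,"dz": 0,"fingers": 8.5},{"wx": 0,"wy": 0.165,"wz": 0,"dx": 0,"dy": 0,"dz": 0,"fingers": 8.5},{"wx": 0,"wy": 0.165,"wz": 0,"dx": 0,"dy": 0,"dz": 0,"fingers": 8.5}]}}

```text
t: 20.35
eef_pos: [0.4066, -0.2601, 0.1332]
tool_rot: [0.685, -0.684, -0.177, 0.177]
wrist_force: [-0.4, -0.8, -0.4]
finger_gap: 0.0851
```

>>> {"op": "apply_moves", "data": {"commands": [{"wx": 0,"wy": 0.162,"wz": 0,"dx": 0,"dy": 0,"dz": 0,"fingers": 8.5},{"wx": 0,"wy": 0,"wz": 0,"dx": 0,"dy": 0,"dz": 0,"fingers": 8.5}]}}

```text
t: 20.6
eef_pos: [0.4067, -0.2602, 0.1334]
tool_rot: [0.697, -0.696, -0.123, 0.124]
wrist_force: [-0.2, -0.0, -0.1]
finger_gap: 0.085
```

Run:
```python
from meas import *
from plant import robot,capture
goto(robot.get_state(),(0.4066,-0.2606,0.02),110)
t=capture("top"); np.savez("top3.npz",**t)
cv2.imwrite("pics/t13.png",cv2.resize(t["color"][190:350,200:480,::-1],None,fx=2.8,fy=2.8,interpolation=cv2.INTER_CUBIC))
H,S,V=masks(t)
m=((H>45)&(H<85)&(S>60)&(V>60)); m[:200]=0; m[350:]=0; m[:,:200]=0;m[:,330:]=0
yaw=np.radians(-13.4); ex=np.array([np.cos(yaw),np.sin(yaw)]); ey=np.array([-ex[1],ex[0]]); o=np.array([.4427,-.0309])
for r in rect(t,cv2.morphologyEx(m.astype(np.uint8),cv2.MORPH_CLOSE,np.ones((5,5),np.uint8)),.014,"green"):
    d=np.array(r[:2])-o; print("mag",d@ex,d@ey)
m=((H>100)&(H<125)&(S>120)&(V>60)); m[:260]=0; m[320:]=0; m[:,:290]=0;m[:,360:]=0
for r in rect(t,cv2.morphologyEx(m.astype(np.uint8),cv2.MORPH_CLOSE,np.ones((9,9),np.uint8)),.045,"blue"):
    d=np.array(r[:2])-o; print("mag",d@ex,d@ey)
```

```text
TCP [ 0.4067 -0.2602  0.1334] jaw 110.1 tilt [-0.001  0.001 -1.   ] q6 -1.05 gap 0.085 F [-0.2 -0.  -0.1] t 20.6
wy 0.002  D now(cm) [-0.02 11.34 -0.05]  after turn [-0.02 11.34 -0.05]
green xy 0.4561 0.0236  long 27.5 short 9.9 longaxis deg -12.5 px [293. 282.]
mag 0.0004024952129918942 0.05613513949836166
blue xy 0.4436 -0.0313  long 50.5 short 35.7 longaxis deg 76.6 px [322. 289.]
mag 0.0009597717873635791 -0.000170163695406713
```

View pics/t13.png

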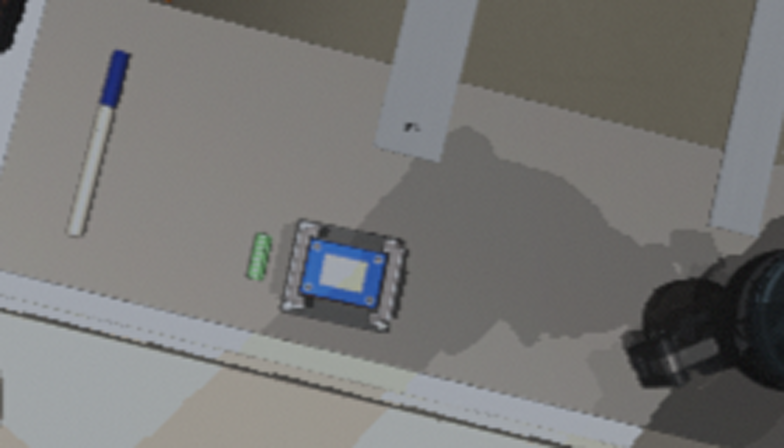

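The top view shows the terminal at (258,257), measured at (0, 56) mm in the magazine frame, and blue centred within 1 mm. Now descending on the spool.

>>> {"op": "apply_moves", "data": {"commands": [{"wx": 0,"wy": 0,"wz": 0,"dx": 0,"dy": 4,"dz": -0.05,"fingers": 8.5},{"wx": 0,"wy": 0,"wz": 0,"dx": 0,"dy": 2.5,"dz": 0,"fingers": 8.5},{"wx": 0,"wy": 0,"wz": 0,"dx": 0,"dy": 0,"dz": 0,"fingers": 8.5},{"wx": 0,"wy": 0,"wz": 0,"dx": 0,"dy": 0,"dz": 0,"fingers": 8.5}]}}

```text
t: 21.15
eef_pos: [0.4077, -0.2613, 0.0699]
tool_rot: [-0.696, 0.696, 0.123, -0.123]
wrist_force: [-0.2, -0.4, 0.1]
finger_gap: 0.0852
```

Run:
```python
from meas import *
from plant import robot,capture
goto(robot.get_state(),(0.4066,-0.2606,0.02),110)
s=capture("side")
cv2.imwrite("pics/s14.png",cv2.resize(s["color"][250:360,200:320,::-1],None,fx=5,fy=5,interpolation=cv2.INTER_CUBIC))
```

```text
TCP [ 0.4077 -0.2613  0.0699] jaw 110.1 tilt [ 0.001 -0.    -1.   ] q6 -1.05 gap 0.0852 F [-0.2 -0.4  0.1] t 21.15
wy 0.001  D now(cm) [-0.08  4.99  0.11]  after turn [-0.08  4.99  0.11]
```

View pics/s14.png

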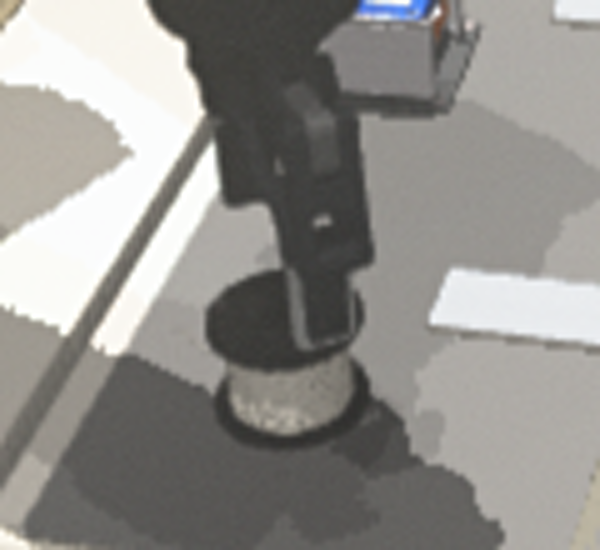

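>>> {"op": "apply_moves", "data": {"commands": [{"wx": 0,"wy": 0,"wz": 0,"dx": -0.05,"dy": 2.0,"dz": 0.05,"fingers": 8.5},{"wx": 0,"wy": 0,"wz": 0,"dx": 0,"dy": 1.5,"dz": 0,"fingers": 8.5},{"wx": 0,"wy": 0,"wz": 0,"dx": 0,"dy": 1.0,"dz": 0,"fingers": 8.5},{"wx": 0,"wy": 0,"wz": 0,"dx": 0,"dy": 0.4,"dz": 0,"fingers": 8.5},{"wx": 0,"wy": 0,"wz": 0,"dx": 0,"dy": 0,"dz": 0,"fingers": 8.5}], "squeeze": 50}}

```text
t: 21.82
eef_pos: [0.4069, -0.2609, 0.0206]
tool_rot: [-0.696, 0.696, 0.123, -0.123]
wrist_force: [-0.2, 0.6, -0.2]
finger_gap: 0.0848
```

>>> {"op": "apply_moves", "data": {"commands": [{"wx": 0,"wy": 0,"wz": 0,"dx": 0,"dy": 0,"dz": 0,"fingers": 5.3},{"wx": 0,"wy": 0,"wz": 0,"dx": 0,"dy": 0,"dz": 0,"fingers": 5.3},{"wx": 0,"wy": 0,"wz": 0,"dx": 0,"dy": 0,"dz": 0,"fingers": 5.3},{"wx": 0,"wy": 0,"wz": 0,"dx": 0,"dy": 0,"dz": 0,"fingers": 5.3}]}}

```text
t: 22.32
eef_pos: [0.4071, -0.261, 0.0211]
tool_rot: [-0.696, 0.697, 0.123, -0.123]
wrist_force: [-1.4, 0.6, 5.6]
finger_gap: 0.0575
```

Run:
```python
from meas import *
from plant import robot,capture
goto(robot.get_state(),(0.4066,-0.2606,0.02),110)
s=capture("side")
cv2.imwrite("pics/s15.png",cv2.resize(s["color"][250:360,200:320,::-1],None,fx=5,fy=5,interpolation=cv2.INTER_CUBIC))
```

```text
TCP [ 0.4071 -0.261   0.0211] jaw 110.0 tilt [ 0.001 -0.    -1.   ] q6 -1.05 gap 0.0575 F [-1.4  0.6  5.6] t 22.32
wy 0.001  D now(cm) [-0.04  0.11  0.05]  after turn [-0.04  0.11  0.05]
```

View pics/s15.png

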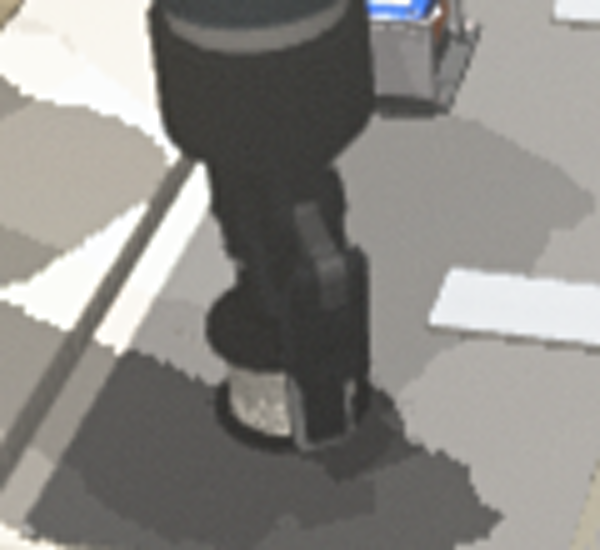

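>>> {"op": "apply_moves", "data": {"commands": [{"wx": 0,"wy": 0,"wz": 0,"dx": 0,"dy": -2,"dz": 0,"fingers": 5.3},{"wx": 0,"wy": 0,"wz": 0,"dx": 0,"dy": -4,"dz": 0,"fingers": 5.3},{"wx": 0,"wy": 0,"wz": 0,"dx": 0,"dy": -5,"dz": 0,"fingers": 5.3},{"wx": 0,"wy": -0.14,"wz": 0,"dx": 0,"dy": 0,"dz": 0,"fingers": 5.3},{"wx": 0,"wy": -0.14,"wz": 0,"dx": 0,"dy": 0,"dz": 0,"fingers": 5.3}]}}

```text
t: 23.0
eef_pos: [0.4069, -0.2609, 0.131]
tool_rot: [-0.671, 0.672, 0.221, -0.22]
wrist_force: [-0.2, -0.6, -2.5]
finger_gap: 0.0577
```

>>> {"op": "apply_moves", "data": {"commands": [{"wx": 0,"wy": -0.14,"wz": 0,"dx": 0,"dy": 0,"dz": 0,"fingers": 5.3},{"wx": 0,"wy": -0.14,"wz": 0,"dx": 0,"dy": 0,"dz": 0,"fingers": 5.3},{"wx": 0,"wy": -0.14,"wz": 0,"dx": 0,"dy": 0,"dz": 0,"fingers": 5.3},{"wx": 0,"wy": 0,"wz": 0,"dx": 0,"dy": 0,"dz": 0,"fingers": 5.3}]}}

```text
t: 23.5
eef_pos: [0.4064, -0.2604, 0.13]
tool_rot: [0.613, -0.612, -0.354, 0.354]
wrist_force: [0.2, -0.4, -1.3]
finger_gap: 0.0575
```

Run:
```python
from meas import *
from plant import robot,capture
goto(robot.get_state(),(0.4685,0.0771,0.13),150)
s=capture("side")
cv2.imwrite("pics/s16.png",cv2.resize(s["color"][200:360,180:340,::-1],None,fx=3.5,fy=3.5,interpolation=cv2.INTER_CUBIC))
```

```text
TCP [ 0.4064 -0.2604  0.13  ] jaw 150.0 tilt [-0.001  0.001 -1.   ] q6 -1.75 gap 0.0575 F [ 0.2 -0.4 -1.3] t 23.5
wy 0.001  D now(cm) [3.235e+01 2.000e-02 1.147e+01]  after turn [3.234e+01 2.000e-02 1.149e+01]
```

View pics/s16.png

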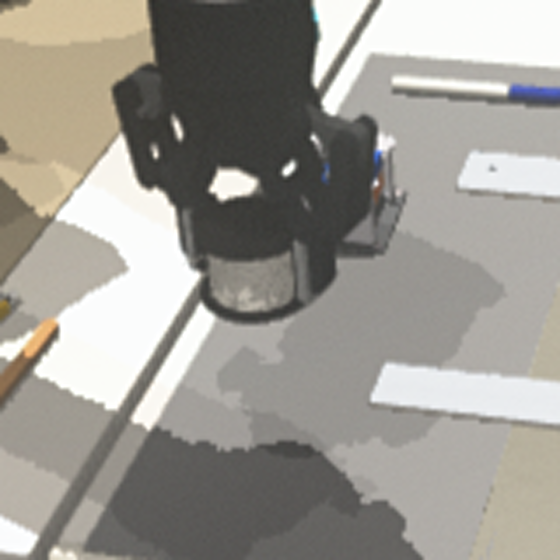

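>>> {"op": "apply_moves", "data": {"commands": [{"wx": 0,"wy": 0,"wz": 0,"dx": 4.62,"dy": 0,"dz": 1.64,"fingers": 5.3},{"wx": 0,"wy": 0,"wz": 0,"dx": 4.62,"dy": 0,"dz": 1.64,"fingers": 5.3},{"wx": 0,"wy": 0,"wz": 0,"dx": 4.62,"dy": 0,"dz": 1.64,"fingers": 5.3},{"wx": 0,"wy": 0,"wz": 0,"dx": 4.62,"dy": 0,"dz": 1.64,"fingers": 5.3},{"wx": 0,"wy": 0,"wz": 0,"dx": 4.62,"dy": 0,"dz": 1.64,"fingers": 5.3}]}}

```text
t: 24.18
eef_pos: [0.4507, -0.018, 0.1304]
tool_rot: [-0.612, 0.612, 0.354, -0.353]
wrist_force: [1.0, 0.3, -2.5]
finger_gap: 0.0578
```

>>> {"op": "apply_moves", "data": {"commands": [{"wx": 0,"wy": 0,"wz": 0,"dx": 4.62,"dy": 0,"dz": 1.64,"fingers": 5.3},{"wx": 0,"wy": 0,"wz": 0,"dx": 4.62,"dy": 0,"dz": 1.64,"fingers": 5.3},{"wx": 0,"wy": 0,"wz": 0,"dx": 0,"dy": 0,"dz": 0,"fingers": 5.3},{"wx": 0,"wy": 0,"wz": 0,"dx": 0,"dy": 0,"dz": 0,"fingers": 5.3}]}}

```text
t: 24.68
eef_pos: [0.4679, 0.0767, 0.1301]
tool_rot: [-0.612, 0.612, 0.354, -0.354]
wrist_force: [-0.3, -0.4, -2.8]
finger_gap: 0.0577
```

Run:
```python
from meas import *
from plant import robot,capture
goto(robot.get_state(),(0.4685,0.0771,0.0215),150)
s=capture("side")
cv2.imwrite("pics/s17.png",cv2.resize(s["color"][150:290,220:360,::-1],None,fx=4,fy=4,interpolation=cv2.INTER_CUBIC))
```

```text
TCP [0.4679 0.0767 0.1301] jaw 150.1 tilt [-0.001 -0.    -1.   ] q6 -1.02 gap 0.0577 F [-0.3 -0.4 -2.8] t 24.68
wy 0.002  D now(cm) [ 0.07 10.86 -0.04]  after turn [ 0.07 10.86 -0.04]
```

View pics/s17.png

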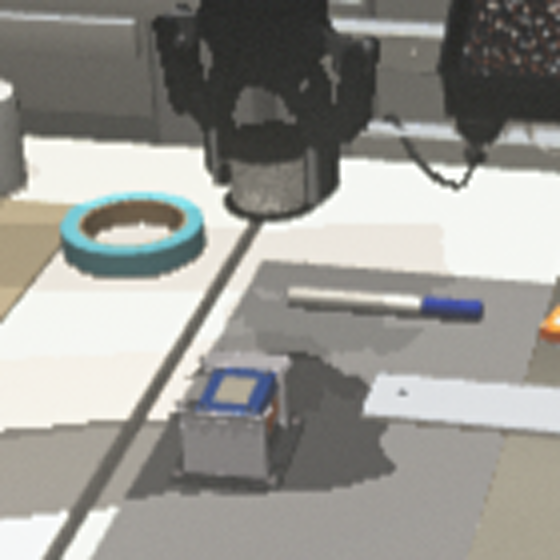

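>>> {"op": "apply_moves", "data": {"commands": [{"wx": 0,"wy": 0,"wz": 0,"dx": 0.05,"dy": 4,"dz": 0,"fingers": 5.3},{"wx": 0,"wy": 0,"wz": 0,"dx": 0,"dy": 3.5,"dz": 0,"fingers": 5.3},{"wx": 0,"wy": 0,"wz": 0,"dx": 0,"dy": 1.5,"dz": 0,"fingers": 5.3},{"wx": 0,"wy": 0,"wz": 0,"dx": 0,"dy": 0.7,"dz": 0,"fingers": 5.3},{"wx": 0,"wy": 0,"wz": 0,"dx": 0,"dy": 0,"dz": 0,"fingers": 5.3}]}}

```text
t: 25.35
eef_pos: [0.4684, 0.0766, 0.0333]
tool_rot: [0.612, -0.612, -0.354, 0.354]
wrist_force: [0.6, -0.1, -2.3]
finger_gap: 0.0572
```

Run:
```python
from meas import *
from plant import robot,capture
goto(robot.get_state(),(0.4685,0.0771,0.0215),150)
s=capture("side")
cv2.imwrite("pics/s18.png",cv2.resize(s["color"][150:290,220:360,::-1],None,fx=4,fy=4,interpolation=cv2.INTER_CUBIC))
```

```text
TCP [0.4684 0.0766 0.0333] jaw 150.0 tilt [-0. -0. -1.] q6 -1.02 gap 0.0572 F [ 0.6 -0.1 -2.3] t 25.35
wy 0.001  D now(cm) [0.05 1.18 0.02]  after turn [0.05 1.18 0.02]
```

View pics/s18.png

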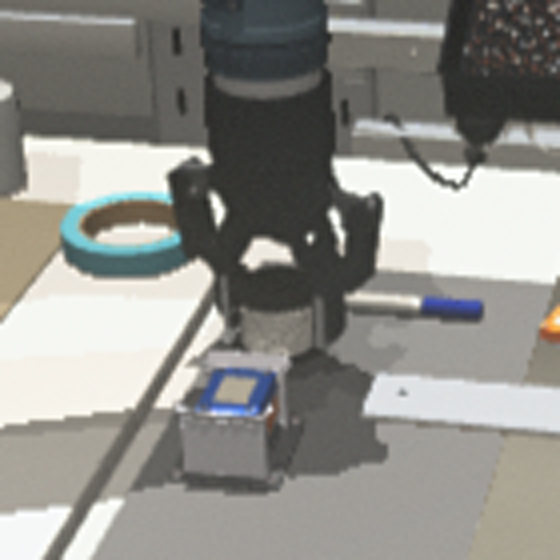

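>>> {"op": "apply_moves", "data": {"commands": [{"wx": 0,"wy": 0,"wz": 0,"dx": 0,"dy": 0.5,"dz": 0,"fingers": 5.3},{"wx": 0,"wy": 0,"wz": 0,"dx": 0,"dy": 0.4,"dz": 0,"fingers": 5.3},{"wx": 0,"wy": 0,"wz": 0,"dx": 0,"dy": 0.15,"dz": 0,"fingers": 5.3},{"wx": 0,"wy": 0,"wz": 0,"dx": 0,"dy": 0,"dz": 0,"fingers": 5.3}]}}

```text
t: 25.9
eef_pos: [0.4683, 0.0774, 0.0227]
tool_rot: [0.612, -0.612, -0.354, 0.354]
wrist_force: [0.1, -0.4, -2.1]
finger_gap: 0.0575
```

>>> {"op": "apply_moves", "data": {"commands": [{"wx": 0,"wy": 0,"wz": 0,"dx": 0,"dy": 0.1,"dz": 0,"fingers": 5.3},{"wx": 0,"wy": 0,"wz": 0,"dx": 0,"dy": 0.05,"dz": 0,"fingers": 5.3},{"wx": 0,"wy": 0,"wz": 0,"dx": 0,"dy": 0,"dz": 0,"fingers": 5.3}]}}

```text
t: 26.28
eef_pos: [0.4684, 0.0774, 0.0213]
tool_rot: [0.612, -0.612, -0.354, 0.354]
wrist_force: [0.6, -0.7, -1.6]
finger_gap: 0.0574
```

>>> {"op": "apply_moves", "data": {"commands": [{"wx": 0,"wy": 0,"wz": 0,"dx": 0,"dy": 0.06,"dz": 0,"fingers": 5.3},{"wx": 0,"wy": 0,"wz": 0,"dx": 0,"dy": 0,"dz": 0,"fingers": 7.4},{"wx": 0,"wy": 0,"wz": 0,"dx": 0,"dy": 0,"dz": 0,"fingers": 7.4},{"wx": 0,"wy": 0,"wz": 0,"dx": 0,"dy": 0,"dz": 0,"fingers": 7.4},{"wx": 0,"wy": 0,"wz": 0,"dx": 0,"dy": -2,"dz": 0,"fingers": 7.4}]}}

```text
t: 26.9
eef_pos: [0.4669, 0.0773, 0.0398]
tool_rot: [0.613, -0.611, -0.353, 0.355]
wrist_force: [0.2, -0.9, 0.7]
finger_gap: 0.0741
```

>>> {"op": "apply_moves", "data": {"commands": [{"wx": 0,"wy": 0,"wz": 0,"dx": 0,"dy": -4,"dz": 0,"fingers": 7.4},{"wx": 0,"wy": 0,"wz": 0,"dx": 0,"dy": -5,"dz": 0,"fingers": 7.4},{"wx": 0,"wy": 0,"wz": 0,"dx": -5.8,"dy": -1,"dz": 0,"fingers": 7.4},{"wx": 0,"wy": 0,"wz": 0,"dx": -5.8,"dy": 0,"dz": 0,"fingers": 7.4},{"wx": 0,"wy": 0,"wz": 0,"dx": -5.8,"dy": 0,"dz": 0,"fingers": 7.4}]}}

```text
t: 27.52
eef_pos: [0.3813, -0.0749, 0.1412]
tool_rot: [-0.611, 0.612, 0.355, -0.354]
wrist_force: [0.4, -1.1, -0.1]
finger_gap: 0.0737
```

>>> {"op": "apply_moves", "data": {"commands": [{"wx": 0,"wy": 0,"wz": 0,"dx": -5.8,"dy": 0,"dz": 0,"fingers": 7.4},{"wx": 0,"wy": 0,"wz": 0,"dx": -5.8,"dy": 0,"dz": 0,"fingers": 7.4},{"wx": 0,"wy": 0,"wz": 0,"dx": 0,"dy": 0,"dz": 0,"fingers": 7.4}]}}

```text
t: 27.9
eef_pos: [0.3225, -0.1774, 0.1409]
tool_rot: [-0.613, 0.614, 0.352, -0.352]
wrist_force: [1.1, 0.1, 0.7]
finger_gap: 0.0741
```

Run:
```python
from meas import *
from plant import robot,capture
print(robot.get_state()["eef_pos"],robot.get_state()["wrist_force"])
t=capture("top"); s=capture("side")
cv2.imwrite("pics/t19.png",cv2.resize(t["color"][190:370,140:400,::-1],None,fx=3,fy=3,interpolation=cv2.INTER_CUBIC))
cv2.imwrite("pics/s19.png",cv2.resize(s["color"][170:310,220:360,::-1],None,fx=4,fy=4,interpolation=cv2.INTER_CUBIC))
H,S,V=masks(t); P=cloud(t)
yaw=np.radians(-13.4); ex=np.array([np.cos(yaw),np.sin(yaw)]); ey=np.array([-ex[1],ex[0]]); o=np.array([.4427,-.0309])
def box(m,u0,u1,v0,v1,k):
    q=np.zeros_like(m,np.uint8); q[v0:v1,u0:u1]=m[v0:v1,u0:u1]; return cv2.morphologyEx(q,cv2.MORPH_CLOSE,np.ones((k,k),np.uint8))
def rep(m,h,n):
    for r in rect(t,m,h,n):
        d=np.array(r[:2])-o; print("   mag mm",(d@ex*1000).round(1),(d@ey*1000).round(1))
rep(box((H>45)&(H<85)&(S>60)&(V>60),200,330,200,350,5),.014,"green")
rep(box((H>100)&(H<125)&(S>120)&(V>60),290,360,260,320,9),.045,"blue")
rep(box((P[...,2]>.03)&(P[...,2]<.06)&(V<70),225,290,240,310,9),.044,"spool")
print("heights: blue top",np.median(P[284:294,316:328,2]))
q=P[240:310,225:290].reshape(-1,3); q=q[(q[:,2]>.035)&(q[:,2]<.055)]; 
A=np.c_[q[:,:2],np.ones(len(q))]; co=np.linalg.lstsq(A,q[:,2],rcond=None)[0]; print("spool top plane slope",co[:2],"z",np.median(q[:,2]))
q=P[275:303,308:338].reshape(-1,3); q=q[(q[:,2]>.04)&(q[:,2]<.05)]
A=np.c_[q[:,:2],np.ones(len(q))]; co=np.linalg.lstsq(A,q[:,2],rcond=None)[0]; print("blue top slope",co[:2],np.median(q[:,2]))
```

```text
[ 0.3225424  -0.17735163  0.14092321] [1.06371539 0.14249981 0.70489501]
green xy 0.4561 0.0238  long 27.5 short 10.3 longaxis deg -12.5 px [292. 282.]
   mag mm 0.4 56.3
blue xy 0.4437 -0.0313  long 50.5 short 35.6 longaxis deg 76.6 px [322. 288.]
   mag mm 1.0 -0.2
spool xy 0.4682 0.0743  long 54.8 short 54.6 longaxis deg 88.7 px [263. 275.]
   mag mm 0.4 108.2
heights: blue top 0.044284020746158906
spool top plane slope [-0.00031523 -0.01068207] z 0.04224639726756316
blue top slope [ 0.00336352 -0.01298072] 0.044349709522209305
```

View pics/t19.png

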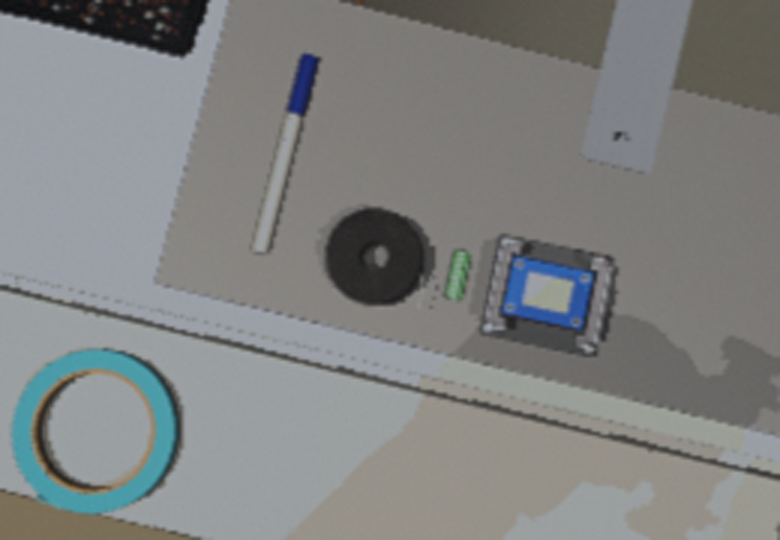

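View pics/s19.png

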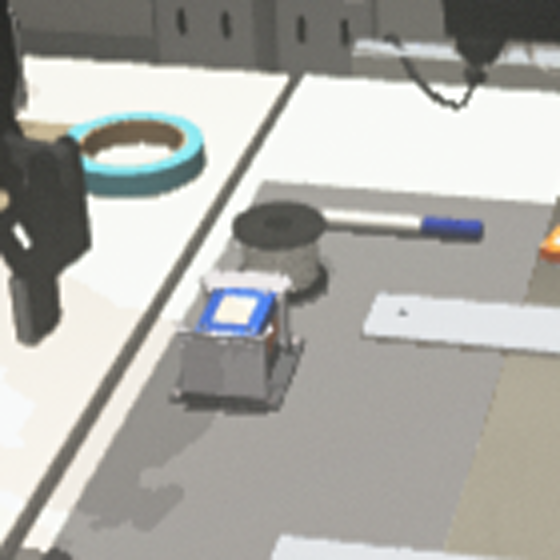

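All poses are within tolerance, and the marker at (285,155) and the tape at (97,430) are unmoved. The arm is clear, so I'm handing in.

Run:
```python
from plant import robot,ticket
print(robot.get_state()["t"], ticket.finish_job())
```

```text
the job is handed in; nothing more can be done
28.0 None
```

The soldering place is set out and the job was handed in at t = 28.0 s, with no verdict reported. The larger orange module is at the bottom of the magazine and the larger blue one on top of it. The terminal block and the spool are to the left of the magazine.

Last checks, all from the top camera and in the magazine's frame unless noted:

| Thing | Measured | Wanted |
|---|---|---|
| Blue module | x 1.0, y −0.2 mm; top at 44.3 mm (expected 45); level to about 0.013 rad | within 6 mm; below 0.12 rad |
| Terminal block | x 0.4, y 56.3 mm | x within 20, y 41 to 69 mm |
| Spool | x 0.4, y 108.2 mm; upright to about 0.011 rad | x within 20, y 93 to 127 mm; below 0.12 rad |

- **Orange module:** I saw it seated in the side view before blue went on. After that I could only infer its position from blue's height.
- **Terminal's height and tilt:** these were not measured. It was set down at the height it was picked up from and looks flat in the top view.
- **Camera disagreement:** the side and top views differed by about 2 mm in x. I used the top view for positions and the side view only to compare each module with the magazine.
- **Tape and marker:** no movement is visible in the pictures; I did not re-measure them.

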